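Put the parts into their own nests before the measuring run

ROBOT

A 7-joint arm with a two-finger parallel gripper is mounted at the origin on a cart in front of the work surface, level with it; the furniture and walls round the work are solid. World frame = base frame: x ahead of the robot, y to its left, z up, the work surface at z = 0. Lengths are in mm, angles in rad, forces in N, time in s.
With the tool pointing down it reaches from about 400 to 850 mm from the base axis. Payload 4.5 kg.
Tool frame: the origin (TCP) lies midway between the tips of the shut fingers; the grasp point (between the pads) lies 19 mm behind it; z points along the fingers, x is the direction in which the jaws open and shut, and the axes are right-handed (so a half turn about z gives the same grasp; the last joint's range is limited). The gripper opens to 85 mm and grips with 20 to 120 N. Pads are 22 mm wide; open, the fingers measure 114 mm over their backs; the gripper's body (76 mm by 85 mm) begins 54 mm behind the grasp point. The pads swing forward as they close: fully open they stand 13 mm farther back than shut.
Start: joints at [1.145, 0.689, -0.195, 1.565, 0.157, 0.902, -0.215], TCP at [277.387, -560.099, 231.317] pointing down, gripper open.
Joint ranges: [-3.01, 3.01], [-0.46, 2.08], [-1.47, 1.51], [0.13, 2.56], [-1, 4.14], [0.04, 2.09], [-2.66, 2.66]. Speed limits (rad/s): [2.57, 2.57, 3.14, 3.14, 3.14, 3.14, 3.14].

INTERFACE

Orientations are given as a rotation vector (axis times angle).
In Python, from bench import robot, viewer gives the robot as it stands. The module is installed in compiled form; this text tells all that it offers.
- The arm moves only by the shell command python3 -m creep 'ROWS' [FORCE]. ROWS is JSON, a list of rows, each an object with "slide": the shift along the tool's x, y, z in mm, a list of three; "twist": the turn, a rotation vector about the tool's x, y, z in rad, a list of three; "gripper": the opening, from 0 (shut) to 1 (fully open). In form: [{"slide": [tx, ty, tz], "twist": [wx, wy, wz], "gripper": gripper}, ...]. A call has 1 to 10 rows; each row is the pose to reach, as a shift and turn from the pose measured when the call began, along the tool's axes at that moment; what a row does not reach only later rows make up. A row lasts 1/10 s, in which the tool goes at most 50 mm and 8.59 degrees, less where a joint would pass 70% of its speed; a pose out of reach is approached as far as the arm can. A call with a gripper value outside its range is refused whole. The fingers move at their own pace and stop on an object; FORCE is the grip in N (left out, the last holds). Time passes only in rows, so rows that repeat a pose let the fingers close. It gives the time, the measured TCP pose, the force and the opening at its end, in the units of the state.
- robot.get_state(): the state, without advancing time (a new reading comes with each control period).
- viewer.get_image(name): name is "scene" or "top" or "wrist"; returns a dict with "pixels" (480x640x3 uint8, red, green, blue), "depth" (480x640 float32, mm along the optical axis (not along the pixel's ray), 0 where there is no reading), "mtx" (3x3 intrinsics, pixels), "rvec" (rotation vector, rad) and "tvec" (3), from world to camera coordinates, as OpenCV has them. Camera axes: x right, y down, z forward; pixel columns grow to the right and rows downward; lengths in mm; the calibration is good to about 2 mm. The wrist camera is an equidistant fisheye: a pixel r from the principal point sees the ray r / f radians off the axis. A picture is of the moment at which its call begins.
- robot.sign_off(): hands the job in, once; it reports no verdict.
The state is a dict: "t": time; "joints": joint angles; "qvel": joint speeds; "joint_torque": joint torques, N m; "eef_pos": TCP position; "ee_rot": TCP orientation; "force": force on the tool from outside, world axes, zero at the start; "moment": the same for the moment, N m; "grip_width": finger opening in mm.
Only numpy, scipy, OpenCV 4.12 (cv2) and the standard library are available. Lean on these libraries where they do the work, as an engineer would, in place of code of your own. Each camera call takes 0.05 s, during which the arm holds its last target.

TASK

Get the measuring table ready for the run: the flange, the angle bracket and the steel ring are each lying in the wrong nest plate, so move each one into the nest whose pocket fits it, seated flat on the pocket floor (the bare rubber mat is free for setting one down on the way). Also press the standing pin blank down between the two sprung jaws of the clip until it stands on the clip's base. Do not shift the tall black reference-ball stand.

Things in the scene. Friction and masses are not known exactly. Their poses are not given: they have to be found in the camera images.
- flange_mid (a point): turned light-grey metal flange: a disc 57 mm across and 11 mm thick, on it a round hub 32 mm across, 24 mm high in all (grasp the hub); 0.11 kg. Point: on its axis, half-way up (12 mm above its underside); z up. It starts lying across the pocket of bracket_nest, on that plate's top face.
- bracket_mid (a point): milled angle bracket, 0.12 kg: base 60 mm (x) by 40 mm (y), 10 mm thick, with a wall across its full width at the +x end, 12 mm thick, top 42 mm above the underside. Centre of mass 10 mm towards the wall; grasp it across y at the wall. Point: over the middle of the base, half-way up (21 mm above the underside); x towards the wall, z up. It starts across the pocket of ring_nest, on its top face.
- ring_mid (a point): plain light-grey steel ring, 39 mm across outside, 14 mm high, 0.11 kg; grasp its outside. Point: on its axis, half-way up (7 mm above its underside); z up. It starts loose on the pocket floor of flange_nest. (A wider ring, 52 mm, at the back of the table is not part of the job.)
- pin_mid (a point): plain steel pin blank: cylinder 20 mm across, 70 mm high, standing upright on the table, 0.17 kg. Point: on its axis, half-way up (35 mm above its foot); z along the axis.
- flange_nest: fixed mid-grey aluminium nest plate 96 x 96 x 12 mm with a round pocket 67 mm across and 4 mm deep in its middle, for the flange. Origin: middle of its underside, at table height, straight below the pocket's centre; pocket floor 8 mm, top face 12 mm above the table.
- bracket_nest: fixed mid-grey aluminium nest plate 98 (x) x 86 (y) x 12 mm with a rectangular pocket 71 mm (x) by 50 mm (y), 4 mm deep, in its middle, for the bracket (length along length, wall at either end). Origin: middle of its underside, at table height, below the pocket's centre; x along the pocket's length; pocket floor 8 mm, top face 12 mm above the table.
- ring_nest: fixed mid-grey aluminium nest plate 80 x 80 x 12 mm with a round pocket 49 mm across and 4 mm deep in its middle, for the ring. Origin: middle of its underside, at table height, below the pocket's centre; pocket floor 8 mm, top face 12 mm above the table.
- clip: fixed sprung pin clip: steel base 64 (x) x 124 (y) x 10 mm, two jaws facing along y, each sprung (4 N, 16 mm travel). Empty they are 14 mm apart, 34 mm wide in x, 46 mm high above the table; their top 15 mm flares to 30 mm apart. End blocks 42 mm high at y = +-50 to 61 mm. Origin: middle of the underside. The pin goes on this axis, foot on the base, 10 mm up; pressing it in takes 6 to 15 N.
- mat: thin black rubber mat 96 x 96 x 3 mm, fixed, empty: a free spot for setting a part down. Origin: middle of its underside, at table height.
- stand_mid (a point): tall black calibration stand with a ball and a ceramic tip, foot 83 mm across, 187 mm high, behind the nests; not to be shifted. Point: above the middle of its foot, 90 mm above the table.
Mind the look-alikes: they are no part of the job. What is shaped like the part that bears ring_mid but orange is not meant. There is more than one size of the part that bears bracket_mid; the job needs the larger.

How it is judged (in metres and radians):
At the end, for the whole second after the job is handed in: Flange, bracket (along its pocket within 0.2 rad) and ring lie flat on the floor of their own pockets, within 8 mm of the centre and 2 mm of seated height; the pin stands upright (0.1 rad) between the jaws, foot within 3 mm of the clip's base, within 10 mm of its centre; all released, at rest (horizontal distance between flange_mid and flange_nest below 0.008 m and z of flange_mid in the frame of flange_nest below 0.0222 m and angle between each of flange_mid, bracket_mid, ring_mid's own z axis and vertical below 0.06 rad and linear speed of each of flange, bracket, ring, pin below 0.02 m/s and horizontal distance between bracket_mid and bracket_nest below 0.008 m and z of bracket_mid in the frame of bracket_nest below 0.0312 m and angle between the x axis of bracket_mid and the x axis of bracket_nest, either way round below 0.2 rad and horizontal distance between ring_mid and ring_nest below 0.008 m and z of ring_mid in the frame of ring_nest below 0.0172 m and horizontal distance between pin_mid and clip below 0.01 m and z of pin_mid in the frame of clip below 0.048 m and angle between pin_mid's own z axis and vertical below 0.1 rad); the robot touches nothing.
It fails at once if the black reference-ball stand is shifted by more than 10 mm (distance of stand_mid from where it was at the start of the episode above 0.01 m).
It also fails if it takes over 128 s, if anything falls off the work surface, if the arm or the gripper's body presses on something with over 40 N, if the wrist force passes 120 N, or if a joint passes its speed limit or range.

## Working session

There is one attempt and no reset: what is moved stays moved. The work goes in short steps, Python scripts to look and compute and a shell command to move; the robot and the scene stay as the last step left them, time stands still between calls to the robot, and variables do not carry over. Pictures are saved under pics/ and viewed, and the job is handed in when it is done.

```bash
mkdir -p pics; cat > h.py <<'E'
import numpy as np, cv2
from scipy.spatial.transform import Rotation as R
from bench import robot, viewer
def cap(n):
    im=viewer.get_image(n); return im
def save(im,f,crop=None,scale=1):
    p=im["pixels"]
    if crop: p=p[crop[1]:crop[3],crop[0]:crop[2]]
    p=cv2.resize(p,None,fx=scale,fy=scale,interpolation=cv2.INTER_CUBIC)
    cv2.imwrite("pics/"+f,p[:,:,::-1])
def world(im):
    K=np.array(im["mtx"]);Rm=cv2.Rodrigues(np.array(im["rvec"],float))[0];t=np.array(im["tvec"],float).ravel()
    v,u=np.mgrid[0:480,0:640];d=im["depth"]
    P=np.stack([(u-K[0,2])/K[0,0]*d,(v-K[1,2])/K[1,1]*d,d],-1)
    W=(P-t)@Rm
    W[d<=0]=np.nan
    return W
E
python3 - <<'E'
from h import *
import pickle
s=robot.get_state();print({k:np.round(v,3) for k,v in s.items()})
for n in("top","scene","wrist"):
    im=cap(n);save(im,n+"0.png");pickle.dump(im,open(n+"0.pkl","wb"));print(n,im["mtx"],im["rvec"],im["tvec"])
E
```

```text
{'t': np.float64(0.0), 'joints': array([ 1.145,  0.69 , -0.195,  1.566,  0.157,  0.902, -0.215]), 'qvel': array([-0.001,  0.   ,  0.   ,  0.002,  0.001, -0.001,  0.001]), 'joint_torque': array([-1.0000e-03, -5.3961e+01, -1.2670e+00, -1.5854e+01,  9.0000e-03,
        1.0000e-02,  0.0000e+00]), 'eef_pos': array([ 277.033, -559.517,  230.474]), 'ee_rot': array([-2.669,  1.656,  0.003]), 'force': array([ 0.594, -0.185, -0.449]), 'moment': array([-0.024,  0.03 , -0.003]), 'grip_width': np.float64(85.686)}
top [[476.0901458    0.         313.10215947]
 [  0.         476.0901458  240.65587846]
 [  0.           0.           1.        ]] [ 2.15280559 -2.11870774  0.12074122] [ -40.3942658   574.35901214 1022.00590752]
scene [[555.32960737   0.         323.84574955]
 [  0.         555.32960737 234.96535424]
 [  0.           0.           1.        ]] [ 0.80910152 -2.23140278  1.40082523] [ 416.75177564  258.41267407 1124.00089456]
wrist [[371.64829954   0.         323.60922277]
 [  0.         371.64829954 240.05586487]
 [  0.           0.           1.        ]] [-2.47169232  1.53159334  0.20810478] [-624.17269597  -35.73792174  377.97304704]
```

View pics/top0.png

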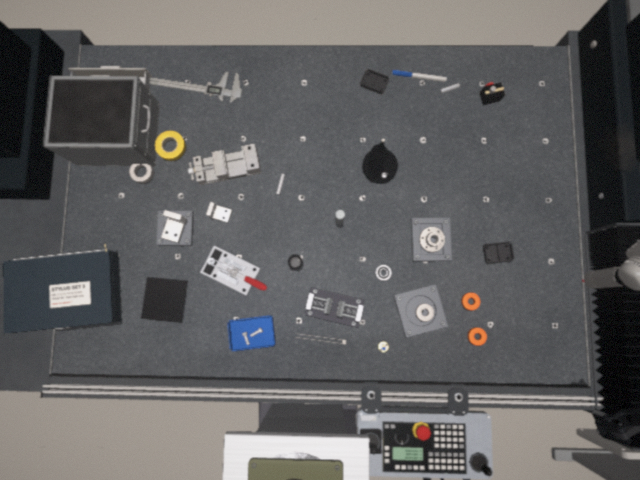

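View pics/scene0.png

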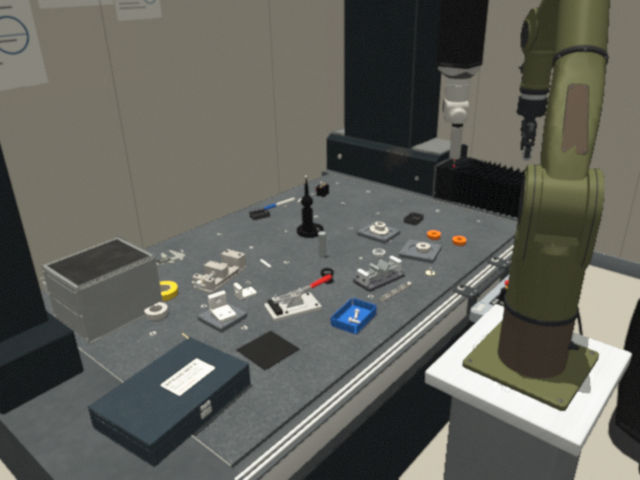

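View pics/wrist0.png

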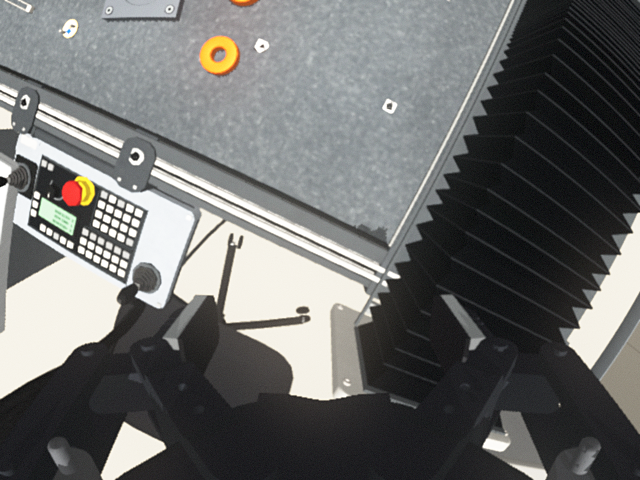

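Top view: the bracket sits on a plate at (175,228), the flange on a plate at (432,239) and a ring in a plate at (425,311). The pin is at (340,216), the clip at (335,307), the mat at (164,300) and the stand at (380,163).

Candidates:
- **Brackets:** (172,228) on the ring nest, and a smaller one at (218,212).
- **Rings:** grey at (425,311) in the flange nest, (384,272), (140,172) at the back, plus orange ones at (471,301) and (478,337).

I'll confirm with enlarged crops.

```bash
python3 - <<'E'
from h import *
import pickle
im=pickle.load(open("top0.pkl","rb"));W=world(im);np.set_printoptions(suppress=True,precision=1)
save(im,"cA.png",(370,200,520,345),4);save(im,"cB.png",(120,160,300,330),4);save(im,"cC.png",(280,190,420,340),4)
for n,(u,v) in dict(table=(300,130),brk=(172,228),flnest=(425,330),ring=(425,304),fl=(432,239),pin=(340,214),clip=(335,297),mat=(164,300),stand=(380,163),robot=(600,270),ringR=(384,267)).items(): print(n,W[v,u])
E
```

```text
table [847.3   6.    1.3]
brk [602.6 294.5  19.9]
flnest [ 382.2 -282.9    8.3]
ring [ 439.4 -281.2   20.7]
fl [ 587.5 -302.5    5.4]
pin [630.7 -89.8  67.6]
clip [451.6 -82.   11.7]
mat [438.3 309.7  -0.4]
stand [ 742.4 -175.5   81.5]
robot [ 501.7 -544.   239.5]
ringR [ 521.3 -192.5    7.7]
```

View pics/cA.png

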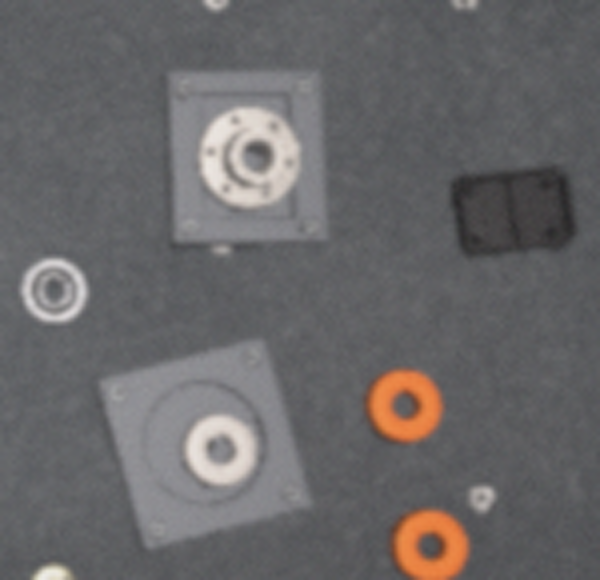

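View pics/cB.png

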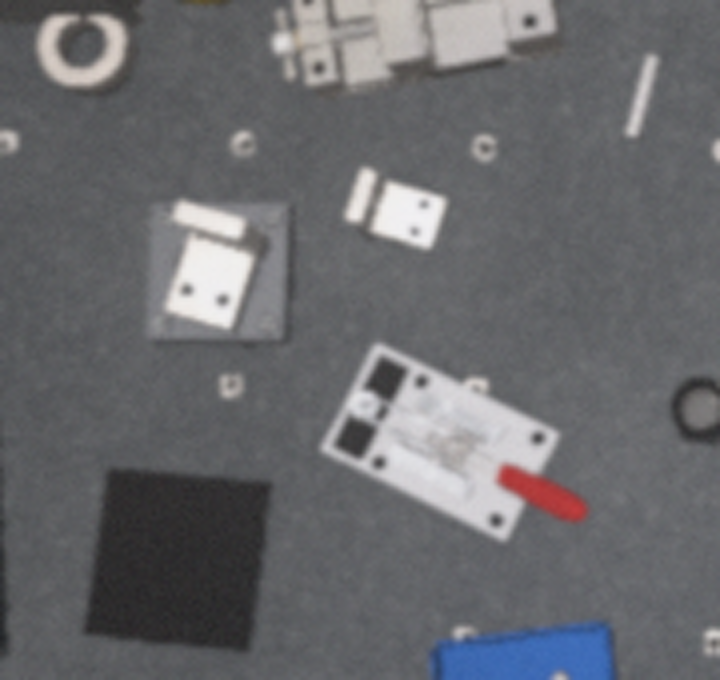

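View pics/cC.png

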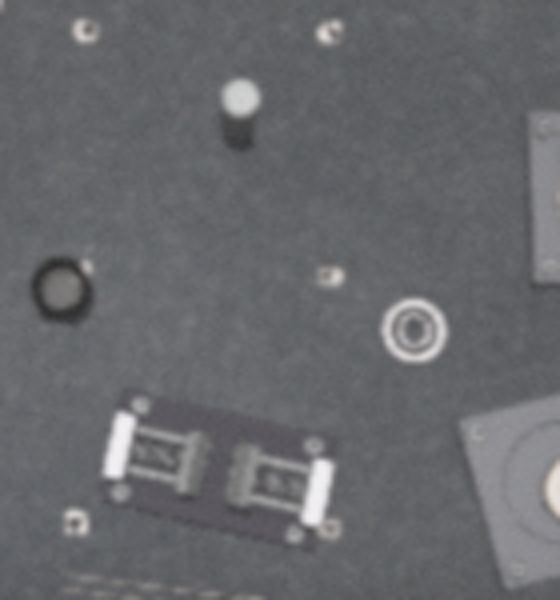

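```bash
cat >> h.py <<'E'
def ray(im,u,v,z):
    K=np.array(im["mtx"]);Rm=cv2.Rodrigues(np.array(im["rvec"],float))[0];t=np.array(im["tvec"],float).ravel()
    c=-Rm.T@t; d=Rm.T@np.array([(u-K[0,2])/K[0,0],(v-K[1,2])/K[1,1],1]); return c+d*(z-c[2])/d[2]
E
python3 - <<'E'
from h import *
import pickle
im=pickle.load(open("top0.pkl","rb"));np.set_printoptions(suppress=True,precision=1)
oA,oB,oC=(370,200),(120,160),(280,190)
def pts(o,L,z): return np.array([ray(im,o[0]+(x+.5)/4-.5,o[1]+(y+.5)/4-.5,z)[:2] for x,y in L])
def quad(n,o,L,z):
    P=pts(o,L,z);e=P[1]-P[0]+P[2]-P[3];f=P[3]-P[0]+P[2]-P[1]
    print(n,P.mean(0),"len",np.linalg.norm(e)/2,np.linalg.norm(f)/2,"ang e,f deg",np.degrees(np.arctan2(e[1],e[0])),np.degrees(np.arctan2(f[1],f[0])))
quad("bnest",oA,[(170,73),(318,71),(325,241),(174,243)],12)
quad("bpocket",oA,[(190,93),(291,92),(295,216),(192,218)],12)
quad("fnest",oA,[(100,381),(264,340),(311,507),(150,549)],12)
quad("rnest",oB,[(150,203),(290,203),(287,340),(148,340)],12)
quad("mat",oB,[(107,470),(271,484),(248,650),(86,633)],3)
quad("clip",oC,[(130,390),(338,437),(315,550),(103,502)],10)
quad("clipblocks",oC,[(118,411),(333,459),(322,527),(106,478)],42)
quad("brwall",oB,[(178,200),(247,221),(242,238),(172,218)],54)
quad("brbase",oB,[(195,236),(256,255),(232,328),(166,309)],22)
print("flange",pts(oA,[(250,157)],23),"ring",pts(oA,[(220,450)],22),"pin",pts(oC,[(241,98)],70))
E
```

```text
bnest [ 587.1 -299.4] len 84.57571346342965 97.74548146423929 ang e,f deg -88.41919740841621 -179.13801854835015
bpocket [ 588.2 -296.8] len 57.7240149654614 71.61314908398356 ang e,f deg -88.34610172017092 -179.58271795006843
fnest [ 424.9 -274.2] len 93.66249912904632 95.4398067928247 ang e,f deg -74.82807264388333 -164.43535945132624
rnest [605.3 291.8] len 81.46094299717215 80.4849111763888 ang e,f deg -89.23577631566226 -177.65807195708047
mat [439.8 308.4] len 94.83860191388375 93.78267225935397 ang e,f deg -94.32557310590113 175.78252199432913
clip [429.3 -82.1] len 120.61926861359136 64.23058640067853 ang e,f deg -101.63698335857721 168.02997946054208
clipblocks [429.7 -80.5] len 120.10717575420057 37.020128126233644 ang e,f deg -101.5764708800032 170.9152028692406
brwall [627.7 284.8] len 41.39396178524163 10.297967925003313 ang e,f deg -105.64238880987038 165.92202464238838
brbase [597.4 291.9] len 38.81953768110361 44.467256066422586 ang e,f deg -105.74509436483221 163.271835402799
flange [[ 585.1 -298.8]] ring [[ 421.6 -279.8]] pin [[629.9 -89.4]]
```

```bash
cat >> h.py <<'E'
def plan(x,y,z,yawdeg,n=1):
    s=robot.get_state();p=np.array(s["eef_pos"]);R0=R.from_rotvec(s["ee_rot"])
    best=None
    for a in (yawdeg,yawdeg+180):
        a=np.radians(a);X=np.array([np.cos(a),np.sin(a),0]);Z=np.array([0,0,-1.]);Rt=R.from_matrix(np.stack([X,np.cross(Z,X),Z],1))
        tw=(R0.inv()*Rt).as_rotvec()
        if best is None or np.linalg.norm(tw)<np.linalg.norm(best): best=tw
    sl=R0.inv().apply(np.array([x,y,z])-p)
    m=R0.as_matrix()
    print("t %.2f pos %s yaw %.1f q %s F %s w %.1f"%(s["t"],np.round(p,1),np.degrees(np.arctan2(m[1,0],m[0,0])),np.round(s["joints"],2),np.round(s["force"],1),s["grip_width"]))
    print("slide",np.round(sl,1),"twist",np.round(best,3),"dist %.0f"%np.linalg.norm(sl))
E
python3 -c "
from h import *
plan(600,-90,200,-11.6)"
```

```text
t 0.15 pos [ 277.1 -559.7  230.7] yaw -63.7 q [ 1.14  0.69 -0.19  1.57  0.16  0.9  -0.22] F [ 0.2 -0.3 -0.8] w 85.0
slide [-277.5 -497.8   31. ] twist [-0.001  0.001 -0.909] dist 571
```

```bash
python3 -m creep '[{"slide":[-20,-35,2],"twist":[0,0,-0.06],"gripper":1},{"slide":[-45,-80,5],"twist":[0,0,-0.15],"gripper":1},{"slide":[-70,-125,8],"twist":[0,0,-0.25],"gripper":1},{"slide":[-95,-170,11],"twist":[0,0,-0.35],"gripper":1},{"slide":[-120,-215,14],"twist":[0,0,-0.45],"gripper":1},{"slide":[-150,-270,17],"twist":[0,0,-0.55],"gripper":1},{"slide":[-180,-325,20],"twist":[0,0,-0.65],"gripper":1},{"slide":[-210,-380,24],"twist":[0,0,-0.75],"gripper":1},{"slide":[-240,-435,28],"twist":[0,0,-0.85],"gripper":0.6},{"slide":[-277,-498,31],"twist":[0,0,-0.91],"gripper":0.6}]' 60
python3 -c "
from h import *
plan(600,-90,200,-11.6)"
```

```text
t: 1.15
eef_pos: [556.3, -155.3, 203.6]
ee_rot: [-3.125, 0.31, 0.002]
force: [0.7, -0.6, -1.1]
grip_width: 58.9
t 1.15 pos [ 556.3 -155.3  203.6] yaw -11.3 q [ 0.42  0.68 -0.39  1.73  0.34  0.8  -0.33] F [ 0.7 -0.6 -1.1] w 58.9
slide [ 30.  -72.7   3.7] twist [-0.001  0.001  0.005] dist 79
```

```bash
python3 -m creep '[{"slide":[10,-24,1],"twist":[0,0,0],"gripper":0.6},{"slide":[20,-48,2],"twist":[0,0,0],"gripper":0.6},{"slide":[30,-73,4],"twist":[0,0,0],"gripper":0.6},{"slide":[30,-73,4],"twist":[0,0,0],"gripper":0.6},{"slide":[30,-73,4],"twist":[0,0,0],"gripper":0.6}]'
cat >> h.py <<'E'
def wray(im,u,v,z):
    K=np.array(im["mtx"]);Rm=cv2.Rodrigues(np.array(im["rvec"],float))[0];t=np.array(im["tvec"],float).ravel()
    c=-Rm.T@t; a=np.array([(u-K[0,2]),(v-K[1,2])])/K[0,0]; th=np.linalg.norm(a)
    d=np.array([*(np.sin(th)*a/max(th,1e-9)),np.cos(th)]); d=Rm.T@d; return c+d*(z-c[2])/d[2]
E
python3 -c "
from h import *
import pickle
im=cap('wrist');pickle.dump(im,open('w1.pkl','wb'));save(im,'w1.png')
plan(630,-90,100,-11.6)"
```

```text
t: 1.65
eef_pos: [599.8, -89.3, 199.3]
ee_rot: [-3.126, 0.308, 0.003]
force: [-0.9, -0.2, 0.6]
grip_width: 51.4
t 1.70 pos [599.3 -90.7 199.3] yaw -11.4 q [ 0.29  0.72 -0.38  1.65  0.33  0.84 -0.43] F [ 0.1 -0.9 -1. ] w 51.7
slide [30.2 -6.7 99.2] twist [0.    0.002 0.004] dist 104
```

View pics/w1.png

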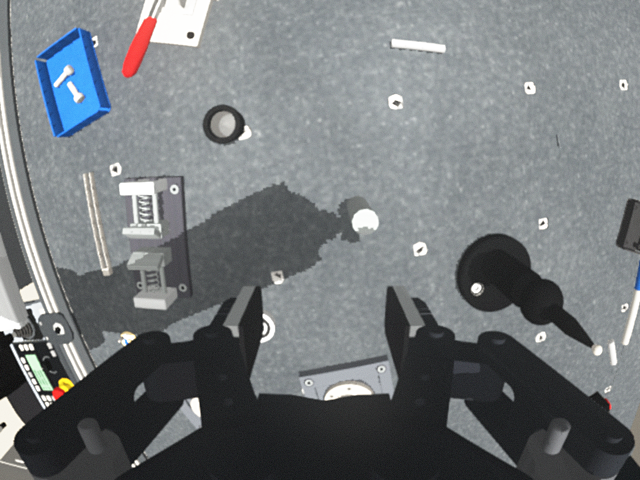

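Wrist view: the pin's top is at (365,220), the clip at about (153,245) and the stand foot at (493,270). Next I compute the positions.

```bash
python3 -c "
from h import *
import pickle
np.set_printoptions(suppress=True,precision=1)
im=pickle.load(open('w1.pkl','rb'));save(im,'w1c.png',(100,160,220,320),4)
print('pin',wray(im,365,220,70))
"
```

```text
pin [631.1 -87.7  70. ]
```

View pics/w1c.png

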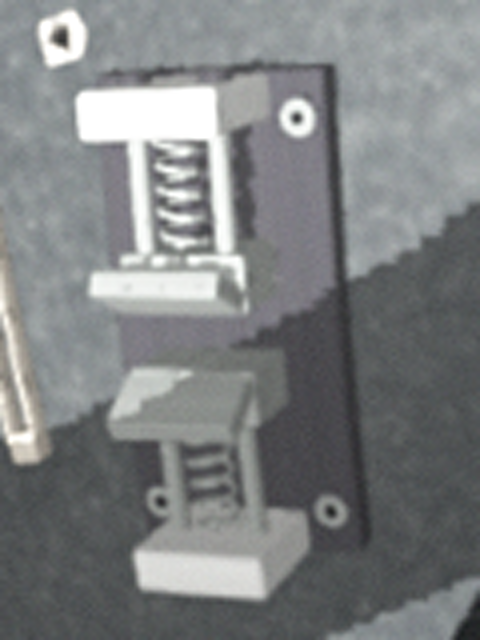

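```bash
python3 -m creep '[{"slide":[15,-3,30],"twist":[0,0,0],"gripper":0.6},{"slide":[30,-8,60],"twist":[0,0,0],"gripper":0.6},{"slide":[31,-8,90],"twist":[0,0,0],"gripper":0.6},{"slide":[31,-8,115],"twist":[0,0,0],"gripper":0.6},{"slide":[31,-8,135],"twist":[0,0,0],"gripper":0.6},{"slide":[31,-8,150],"twist":[0,0,0],"gripper":0.6},{"slide":[31,-8,158],"twist":[0,0,0],"gripper":0.6},{"slide":[31,-8,159],"twist":[0,0,0],"gripper":0.6},{"slide":[31,-8,159],"twist":[0,0,0],"gripper":0.6}]'
python3 -c "
from h import *
im=cap('wrist');save(im,'w2.png')
plan(630.5,-88.5,40,-11.6)"
```

```text
t: 2.6
eef_pos: [631.3, -89.2, 40.8]
ee_rot: [3.126, -0.312, -0.002]
force: [0.4, 0.5, -0.1]
grip_width: 51.0
t 2.65 pos [631.6 -89.1  41.2] yaw -11.4 q [ 0.22  0.97 -0.29  1.64  0.43  0.6  -0.51] F [ 0.5  0.2 -0.5] w 50.7
slide [-1.2 -0.4  1.2] twist [0.    0.001 0.004] dist 2
```

View pics/w2.png

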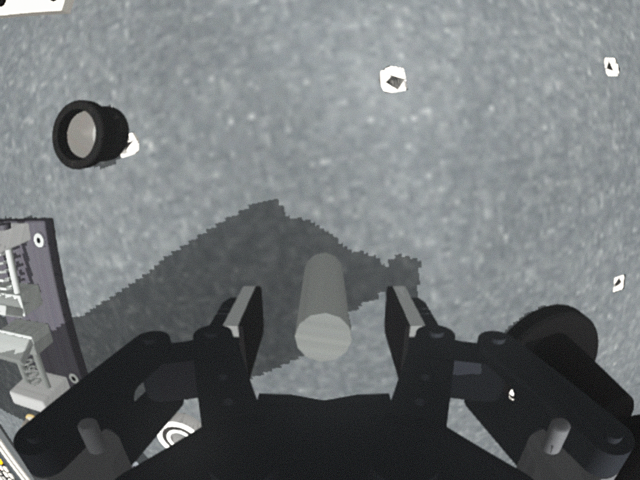

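The pin stands between the pads, with its top at (323,337). I close the gripper on it.

```bash
python3 -m creep '[{"slide":[0,0,0],"twist":[0,0,0],"gripper":0},{"slide":[0,0,0],"twist":[0,0,0],"gripper":0},{"slide":[0,0,0],"twist":[0,0,0],"gripper":0},{"slide":[0,0,0],"twist":[0,0,0],"gripper":0},{"slide":[0,0,0],"twist":[0,0,0],"gripper":0},{"slide":[0,0,0],"twist":[0,0,0],"gripper":0},{"slide":[0,0,-5],"twist":[0,0,0],"gripper":0},{"slide":[0,0,-20],"twist":[0,0,0],"gripper":0},{"slide":[0,0,-40],"twist":[0,0,0],"gripper":0},{"slide":[0,0,-60],"twist":[0,0,0],"gripper":0}]' 100
python3 -c "
from h import *
plan(429.5,-81.3,120,-11.6)"
```

```text
t: 3.65
eef_pos: [631.6, -89.1, 102.5]
ee_rot: [3.126, -0.312, -0.001]
force: [0.5, -0.3, -1.7]
grip_width: 17.7
t 3.65 pos [631.6 -89.1 102.5] yaw -11.4 q [ 0.25  0.88 -0.33  1.62  0.39  0.71 -0.47] F [ 0.5 -0.3 -1.7] w 17.7
slide [-199.6   32.3  -17.3] twist [0.    0.001 0.004] dist 203
```

```bash
python3 -m creep '[{"slide":[-15,2,-5],"twist":[0,0,0],"gripper":0},{"slide":[-40,6,-10],"twist":[0,0,0],"gripper":0},{"slide":[-70,11,-18],"twist":[0,0,0],"gripper":0},{"slide":[-100,16,-18],"twist":[0,0,0],"gripper":0},{"slide":[-130,21,-18],"twist":[0,0,0],"gripper":0},{"slide":[-160,26,-18],"twist":[0,0,0],"gripper":0},{"slide":[-185,30,-18],"twist":[0,0,0],"gripper":0},{"slide":[-200,32,-18],"twist":[0,0,0],"gripper":0},{"slide":[-200,32,-18],"twist":[0,0,0],"gripper":0}]'
python3 -c "
from h import *
import pickle
im=cap('wrist');pickle.dump(im,open('w3.pkl','wb'));save(im,'w3.png',(120,150,520,400),2)
im=cap('top');pickle.dump(im,open('t3.pkl','wb'));save(im,'t3.png',(260,230,420,350),5)
plan(429.5,-81.3,120,-11.6)"
```

```text
t: 4.55
eef_pos: [426.8, -81.2, 121.5]
ee_rot: [3.125, -0.311, -0.005]
force: [-0.1, -0.2, -1.1]
grip_width: 17.3
t 4.65 pos [430.8 -80.9 121.4] yaw -11.4 q [ 0.22  0.67 -0.22  2.21  0.49  0.3  -0.62] F [ 1.  -1.2 -1.2] w 17.3
slide [-1.2  0.7  1.4] twist [-0.    -0.002  0.004] dist 2
```

View pics/w3.png

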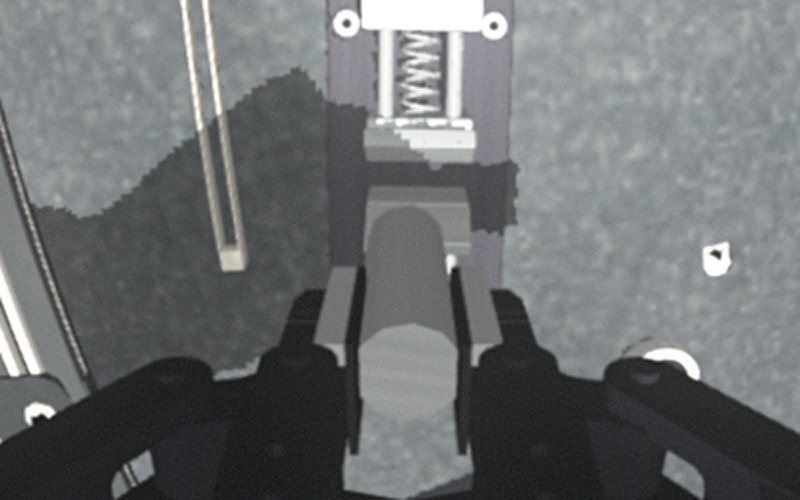

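View pics/t3.png

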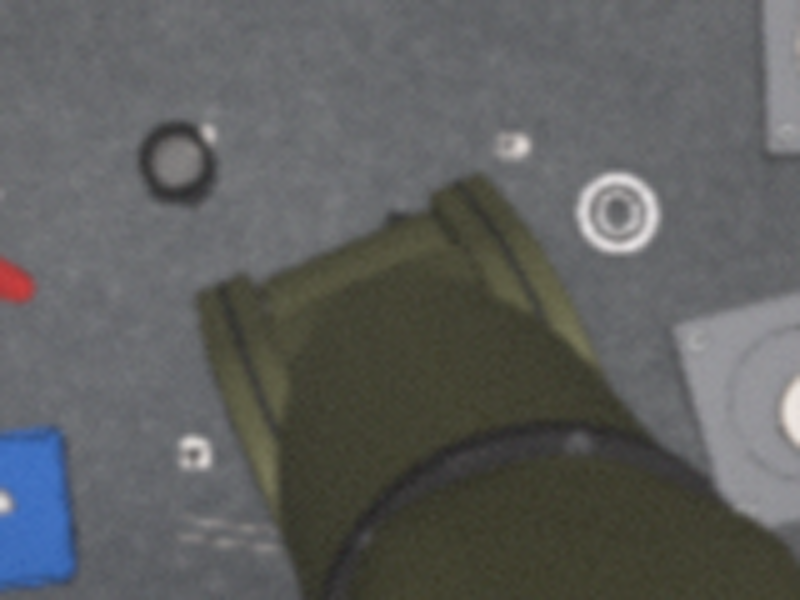

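```bash
python3 -c "
from h import *
import pickle
np.set_printoptions(suppress=True,precision=1)
im=pickle.load(open('w3.pkl','rb'))
a=np.radians(-11.6);X=np.array([np.cos(a),np.sin(a)]);Y=np.array([-X[1],X[0]])
f=lambda x,y,z:wray(im,120+x/2,150+y/2,z)[:2]
cen=np.array([429.5,-81.3])
def rel(n,p): print(n,p,'clip xy',(p-cen)@X,(p-cen)@Y)
rel('baseL',f(330,60,10));rel('baseR',f(514,60,10));rel('baseR2',f(517,150,10))
rel('blkL',f(363,30,42));rel('blkR',f(481,30,42))
rel('jawtopL',f(367,122,46));rel('jawtopR',f(472,122,46))
rel('jaw near topL',f(368,187,46));rel('R',f(470,187,46))
rel('screwL',f(346,23,10));rel('screwR',f(494,25,10))
rel('cam',wray(im,323.6,240,10)[:2])
rel('pintop',f(408,370,121.4+30))
"
```

```text
baseL [407.9 -37.2] clip xy -30.000743824890872 38.905862792101885
baseR [470.  -49.4] clip xy 33.249573682382724 39.39813462523684
baseR2 [465.7 -81. ] clip xy 35.41563644781488 7.55519915876326
blkL [423.5 -27.6] clip xy -16.628135290577813 51.370611519758675
blkR [458.  -34.4] clip xy 18.505052241768574 51.65850732055788
jawtopL [419.3 -54.6] clip xy -15.324712652199812 24.156643294182054
jawtopR [450.1 -60.7] clip xy 16.03861218353843 24.36754910576615
jaw near topL [415.4 -74.3] clip xy -15.178172050543573 3.982105582513706
R [446.  -80.4] clip xy 15.962932008279656 4.168704282095474
screwL [416.  -25.8] clip xy -24.3962892169719 51.63610462048758
screwR [465.3 -36.2] clip xy 26.032364039706447 51.34713082349383
cam [425.6 -84.2] clip xy -3.2744700850640003 -3.6628217834173658
pintop [427.  -79.5] clip xy -2.7799974545648034 1.2845714928091467
```

```bash
python3 -c "
from h import *
import pickle
np.set_printoptions(suppress=True,precision=1)
im=pickle.load(open('w3.pkl','rb'))
Rm=cv2.Rodrigues(np.array(im['rvec'],float))[0];print('campos',-Rm.T@np.array(im['tvec']).ravel(),'axis',Rm[2])
a=np.radians(-11.6);X=np.array([np.cos(a),np.sin(a)]);Y=np.array([-X[1],X[0]])
cen=np.array([429.5,-81.3])
for v,z in((133,46),(150,46),(161,46),(122,42),(187,12),(187,31),(187,46)):
  p=wray(im,120+420/2,150+v/2,z)[:2];print(v,z,(p-cen)@X,(p-cen)@Y)
save(im,'w3c.png',(270,150,400,270),6)
"
```

```text
campos [439.9 -15.7 263.8] axis [-0.1 -0.3 -1. ]
133 46 0.5218135450109181 20.87965138211262
150 46 0.5705390400265011 15.654754059392927
161 46 0.6030588391697895 12.244515890640836
122 42 0.5546325186962294 23.459832967514743
187 12 1.2519278913490157 -5.6423582794075084
187 31 0.9340929472944353 -0.20895188849792762
187 46 0.6831706230407896 4.080579472746443
```

View pics/w3c.png

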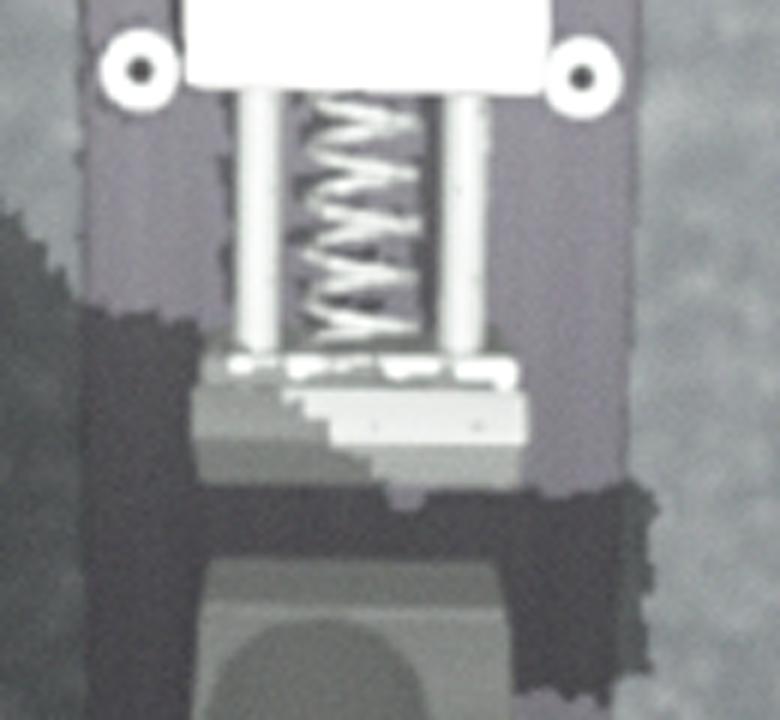

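```bash
python3 -m creep '[{"slide":[0,0,10],"twist":[0,0,0],"gripper":0},{"slide":[0,0,22],"twist":[0,0,0],"gripper":0},{"slide":[0,0,30],"twist":[0,0,0],"gripper":0},{"slide":[0,0,36],"twist":[0,0,0],"gripper":0},{"slide":[0,0,41],"twist":[0,0,0],"gripper":0},{"slide":[0,0,46],"twist":[0,0,0],"gripper":0},{"slide":[0,0,51],"twist":[0,0,0],"gripper":0},{"slide":[0,0,56],"twist":[0,0,0],"gripper":0},{"slide":[0,0,60],"twist":[0,0,0],"gripper":0},{"slide":[0,0,60],"twist":[0,0,0],"gripper":0}]'
python3 -c "
from h import *
im=cap('wrist');save(im,'w4.png',(120,150,520,400),2)
plan(430.5,-80.5,50.5,-11.6)"
```

```text
t: 5.65
eef_pos: [431.7, -80.7, 60.9]
ee_rot: [-3.126, 0.311, -0.004]
force: [2.3, -0.0, -6.0]
grip_width: 17.6
t 5.70 pos [431.7 -80.7  60.9] yaw -11.4 q [ 0.13  0.8  -0.08  2.25  0.55  0.11 -0.67] F [ 3.5  0.1 -6.9] w 17.0
slide [-1.2  0.  10.4] twist [-0.001 -0.003  0.004] dist 10
```

View pics/w4.png

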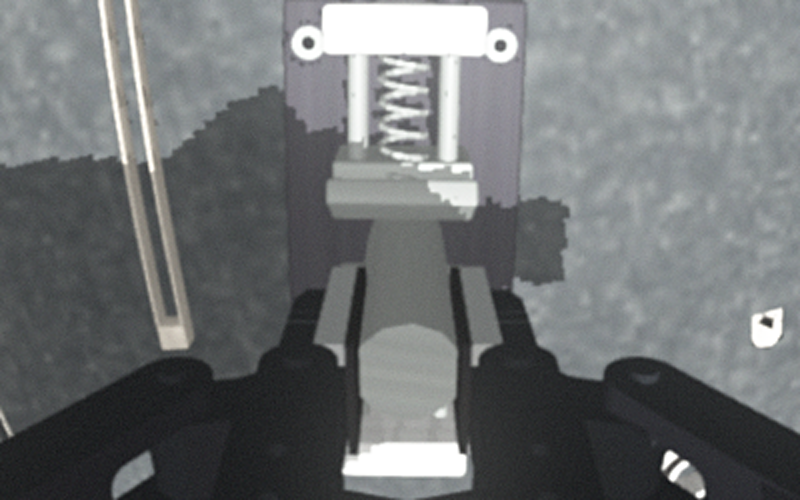

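```bash
python3 -m creep '[{"slide":[-1,0,3],"twist":[0,0,0],"gripper":0},{"slide":[-1,0,6],"twist":[0,0,0],"gripper":0},{"slide":[-1,0,8],"twist":[0,0,0],"gripper":0},{"slide":[-1,0,8],"twist":[0,0,0],"gripper":0}]'
python3 -c "
from h import *
plan(430.5,-80.5,50.5,-11.6)"
```

```text
t: 6.1
eef_pos: [430.4, -80.5, 52.7]
ee_rot: [-3.126, 0.311, -0.003]
force: [0.4, 0.5, -0.6]
grip_width: 17.0
t 6.10 pos [430.4 -80.5  52.7] yaw -11.4 q [ 0.12  0.82 -0.06  2.25  0.56  0.08 -0.68] F [ 0.4  0.5 -0.6] w 17.0
slide [0.1 0.  2.2] twist [-0.001 -0.002  0.004] dist 2
```

```bash
python3 -m creep '[{"slide":[0,0,1],"twist":[0,0,0],"gripper":0},{"slide":[0,0,2],"twist":[0,0,0],"gripper":0},{"slide":[0,0,3],"twist":[0,0,0],"gripper":0},{"slide":[0,0,3],"twist":[0,0,0],"gripper":0}]'
python3 -c "
from h import *
im=cap('wrist');save(im,'w5.png',(120,150,520,400),2)
plan(430.5,-80.5,50.5,-11.6)"
```

```text
t: 6.5
eef_pos: [430.3, -80.6, 52.1]
ee_rot: [3.126, -0.31, 0.007]
force: [-3.2, 2.0, 36.7]
grip_width: 17.3
t 6.55 pos [430.4 -80.6  52. ] yaw -11.3 q [ 0.11  0.82 -0.05  2.26  0.57  0.07 -0.69] F [-2.3  1.1 35.7] w 17.6
slide [ 0.1 -0.1  1.5] twist [-0.    -0.004  0.005] dist 2
```

View pics/w5.png

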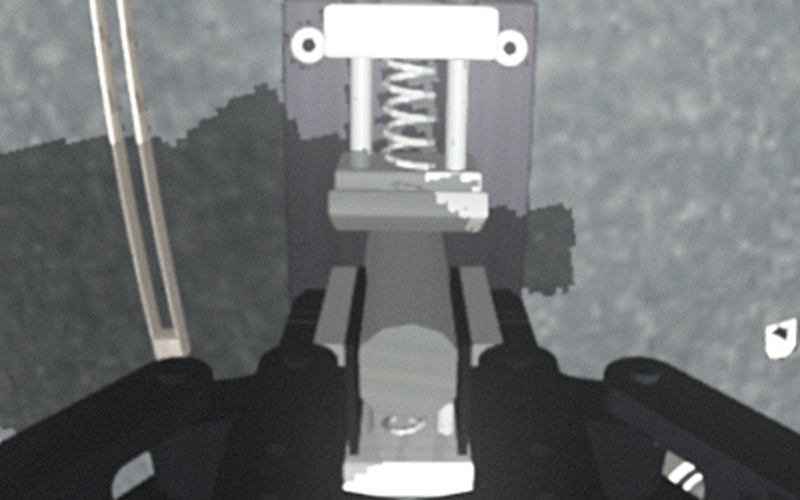

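The force rises to 36 N at z=52, so the pin has bottomed out. Release and lift.

```bash
python3 -m creep '[{"slide":[0,0,0],"twist":[0,0,0],"gripper":0.2},{"slide":[0,0,0],"twist":[0,0,0],"gripper":0.5},{"slide":[0,0,0],"twist":[0,0,0],"gripper":0.6},{"slide":[0,0,0],"twist":[0,0,0],"gripper":0.6},{"slide":[0,0,-20],"twist":[0,0,0],"gripper":0.6},{"slide":[0,0,-50],"twist":[0,0,0],"gripper":0.6},{"slide":[0,0,-80],"twist":[0,0,0],"gripper":0.6},{"slide":[0,0,-110],"twist":[0,0,0],"gripper":0.6}]'
python3 -c "
from h import *
im=cap('wrist');save(im,'w6.png')
plan(560,150,180,74.3)"
```

```text
t: 7.35
eef_pos: [429.1, -80.6, 162.8]
ee_rot: [3.126, -0.31, 0.004]
force: [0.4, -0.6, -0.0]
grip_width: 51.3
t 7.40 pos [431.2 -80.9 166.3] yaw -11.4 q [ 0.3   0.59 -0.34  2.18  0.45  0.43 -0.6 ] F [ 0.4 -0.7  4.1] w 51.0
slide [  80.9 -251.8  -12.8] twist [ 0.007 -0.008 -1.495] dist 265
```

View pics/w6.png

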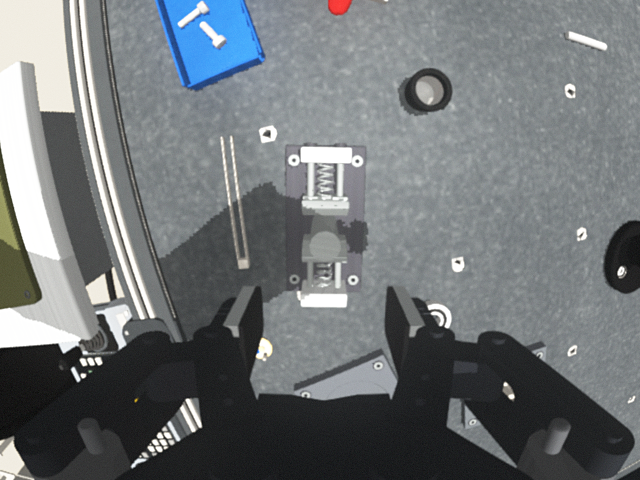

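The pin stands in the clip, with its top at (325,243). Next is the bracket.

```bash
python3 -c "
from h import *
plan(610,285,190,74.3)"
```

```text
t 7.40 pos [431.2 -80.9 166.3] yaw -11.4 q [ 0.3   0.59 -0.34  2.18  0.45  0.43 -0.6 ] F [ 0.4 -0.7  4.1] w 51.0
slide [ 103.4 -394.   -22.6] twist [ 0.007 -0.008 -1.495] dist 408
```

```bash
python3 -m creep '[{"slide":[15,-20,-15],"twist":[0,0,-0.08],"gripper":0.75},{"slide":[30,-55,-20],"twist":[0,0,-0.2],"gripper":0.75},{"slide":[45,-95,-23],"twist":[0,0,-0.34],"gripper":0.75},{"slide":[60,-140,-23],"twist":[0,0,-0.48],"gripper":0.75},{"slide":[75,-185,-23],"twist":[0,0,-0.62],"gripper":0.75},{"slide":[85,-230,-23],"twist":[0,0,-0.76],"gripper":0.75},{"slide":[92,-275,-23],"twist":[0,0,-0.9],"gripper":0.75},{"slide":[97,-320,-23],"twist":[0,0,-1.04],"gripper":0.75},{"slide":[101,-360,-23],"twist":[0,0,-1.18],"gripper":0.75},{"slide":[103,-394,-23],"twist":[0,0,-1.32],"gripper":0.75}]'
python3 -c "
from h import *
plan(610,285,190,74.3)"
```

```text
t: 8.4
eef_pos: [609.6, 287.1, 189.2]
ee_rot: [2.65, 1.676, 0.009]
force: [0.5, 0.5, -0.5]
grip_width: 64.4
t 8.40 pos [609.6 287.1 189.2] yaw 64.6 q [-0.16  0.88 -0.72  1.44  0.63  1.06  0.12] F [ 0.5  0.5 -0.5] w 64.4
slide [-1.8  1.3 -0.8] twist [ 0.008 -0.001 -0.169] dist 2
```

```bash
python3 -m creep '[{"slide":[0,0,0],"twist":[0.008,0,-0.12],"gripper":0.75},{"slide":[0,0,0],"twist":[0.008,0,-0.17],"gripper":0.75},{"slide":[0,0,0],"twist":[0.008,0,-0.17],"gripper":0.75}]'
python3 -c "
from h import *
import pickle
im=cap('wrist');pickle.dump(im,open('w7.pkl','wb'));save(im,'w7.png',(170,140,470,365),2.6)
plan(627.7,284.8,90,74.3)"
```

```text
t: 8.7
eef_pos: [609.2, 286.8, 187.7]
ee_rot: [-2.502, -1.898, 0.002]
force: [0.4, -0.5, 0.3]
grip_width: 64.2
t 8.75 pos [609.3 286.6 188. ] yaw 74.3 q [-0.14  0.9  -0.76  1.43  0.66  1.08  0.27] F [ 0.3 -0.6 -0.5] w 64.2
slide [ 3.3 18.3 98. ] twist [-0.001  0.    -0.   ] dist 100
```

View pics/w7.png

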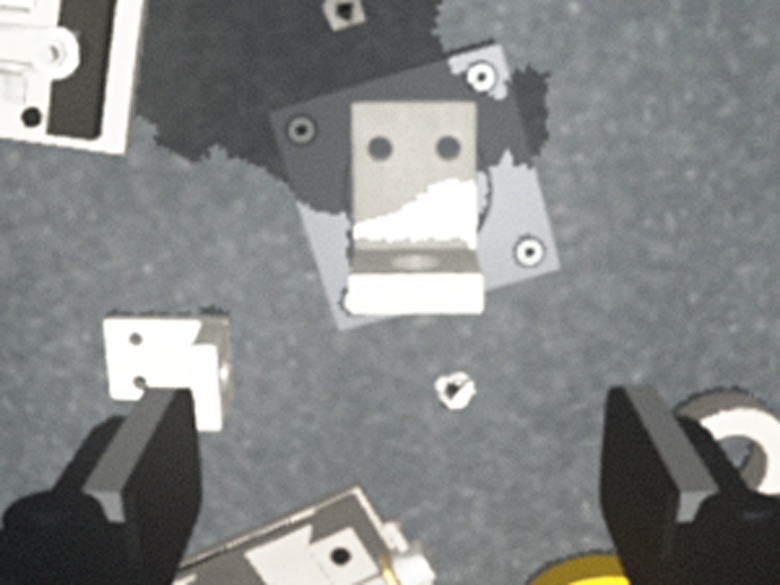

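```bash
python3 -c "
from h import *
import pickle
np.set_printoptions(suppress=True,precision=1)
im=pickle.load(open('w7.pkl','rb'))
f=lambda x,y,z:wray(im,170+x/2.6,140+y/2.6,z)[:2]
w=np.array([f(*p,54) for p in((347,273),(484,273),(484,314),(347,314))]);print('wall',w.mean(0),np.degrees(np.arctan2(*(w[1]-w[0])[::-1])),np.linalg.norm(w[1]-w[0]))
n=np.array([f(*p,12) for p in((271,112),(500,44),(558,267),(341,330))]);print('rnest',n.mean(0),n)
n=np.array([f(*p,12) for p in((301,130),(482,77),(528,252))]);print('screws',n)
plan(627.5,285,45,74.3)
"
```

```text
wall [628.4 286.1] 74.4432540347313 40.83255361164944
rnest [606.5 293.6] [[567.5 253.7]
 [566.1 332.6]
 [645.1 333.2]
 [647.  254.7]]
screws [[576.1 261.6]
 [575.2 324.1]
 [637.1 324.4]]
t 8.75 pos [609.3 286.6 188. ] yaw 74.3 q [-0.1  0.9 -0.8  1.4  0.7  1.1  0.3] F [ 0.3 -0.6 -0.5] w 64.2
slide [  3.5  18.1 143. ] twist [-0.  0. -0.] dist 144
```

```bash
python3 -m creep '[{"slide":[2,8,25],"twist":[0,0,0],"gripper":0.75},{"slide":[4,18,55],"twist":[0,0,0],"gripper":0.75},{"slide":[4,19,85],"twist":[0,0,0],"gripper":0.75},{"slide":[4,19,115],"twist":[0,0,0],"gripper":0.75},{"slide":[4,19,140],"twist":[0,0,0],"gripper":0.75},{"slide":[4,19,155],"twist":[0,0,0],"gripper":0.75},{"slide":[4,19,161],"twist":[0,0,0],"gripper":0.75},{"slide":[4,19,162],"twist":[0,0,0],"gripper":0.75},{"slide":[4,19,162],"twist":[0,0,0],"gripper":0.75}]'
python3 -c "
from h import *
im=cap('wrist');save(im,'w8.png')
plan(628,285.7,26,74.4)"
```

```text
t: 9.65
eef_pos: [629.1, 285.8, 27.2]
ee_rot: [-2.504, -1.896, -0.002]
force: [0.3, 0.2, -0.1]
grip_width: 64.1
t 9.70 pos [629.2 285.9  27.5] yaw 74.3 q [-0.18  1.11 -0.66  1.45  0.8   0.86  0.19] F [-0.5  0.2  0.1] w 64.4
slide [-0.6 -1.1  1.5] twist [ 0.    -0.002 -0.002] dist 2
```

View pics/w8.png

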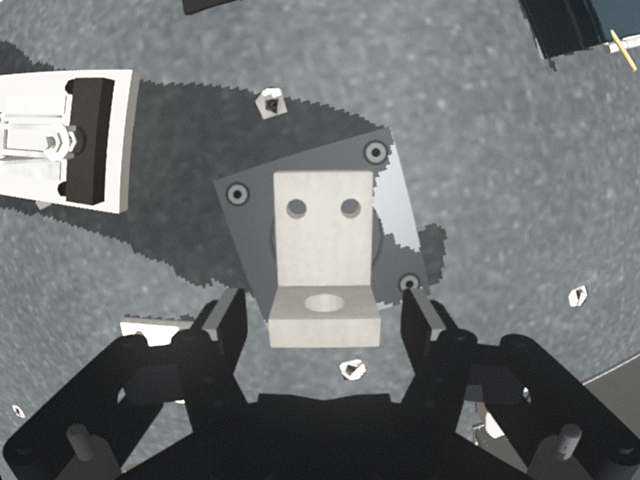

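The bracket wall sits between the pads at (325,330). Close and lift.

```bash
python3 -m creep '[{"slide":[0,-1,1],"twist":[0,0,0],"gripper":0.3},{"slide":[0,-1,1],"twist":[0,0,0],"gripper":0.3},{"slide":[0,-1,1],"twist":[0,0,0],"gripper":0.3},{"slide":[0,-1,1],"twist":[0,0,0],"gripper":0.3},{"slide":[0,-1,1],"twist":[0,0,0],"gripper":0.3},{"slide":[0,-1,-3],"twist":[0,0,0],"gripper":0.3},{"slide":[0,-1,-15],"twist":[0,0,0],"gripper":0.3},{"slide":[0,-1,-35],"twist":[0,0,0],"gripper":0.3},{"slide":[0,-1,-60],"twist":[0,0,0],"gripper":0.3},{"slide":[0,-1,-80],"twist":[0,0,0],"gripper":0.3}]' 60
python3 -c "
from h import *
plan(459,322,80,125)"
```

```text
t: 10.7
eef_pos: [628.7, 286.7, 110.4]
ee_rot: [-2.504, -1.896, -0.006]
force: [-0.2, 0.4, -1.2]
grip_width: 38.6
t 10.70 pos [628.7 286.7 110.4] yaw 74.3 q [-0.16  1.   -0.72  1.43  0.73  0.98  0.25] F [-0.2  0.4 -1.2] w 38.6
slide [ -12.2 -173.    30.1] twist [ 0.003 -0.003 -0.885] dist 176
```

```bash
python3 -m creep '[{"slide":[-1,-12,0],"twist":[0,0,-0.06],"gripper":0.3},{"slide":[-3,-35,0],"twist":[0,0,-0.18],"gripper":0.3},{"slide":[-5,-65,0],"twist":[0,0,-0.31],"gripper":0.3},{"slide":[-7,-95,5],"twist":[0,0,-0.44],"gripper":0.3},{"slide":[-9,-125,15],"twist":[0,0,-0.57],"gripper":0.3},{"slide":[-11,-150,25],"twist":[0,0,-0.7],"gripper":0.3},{"slide":[-12,-168,40],"twist":[0,0,-0.82],"gripper":0.3},{"slide":[-12,-173,55],"twist":[0,0,-0.885],"gripper":0.3},{"slide":[-12,-173,70],"twist":[0,0,-0.885],"gripper":0.3},{"slide":[-12,-173,75],"twist":[0,0,-0.885],"gripper":0.3}]'
python3 -c "
from h import *
im=cap('wrist');save(im,'w9.png')
plan(459,322,19,125)"
```

```text
t: 11.7
eef_pos: [459.7, 321.7, 34.5]
ee_rot: [1.454, 2.783, 0.004]
force: [-0.3, -0.4, -1.9]
grip_width: 39.0
t 11.75 pos [459.8 321.5  34.2] yaw 124.8 q [-0.26  1.03 -0.78  1.87  1.1   0.74  0.49] F [-0.4 -0.7 -1.1] w 38.7
slide [ 0.9 -0.4 15.2] twist [ 0.003  0.    -0.003] dist 15
```

View pics/w9.png

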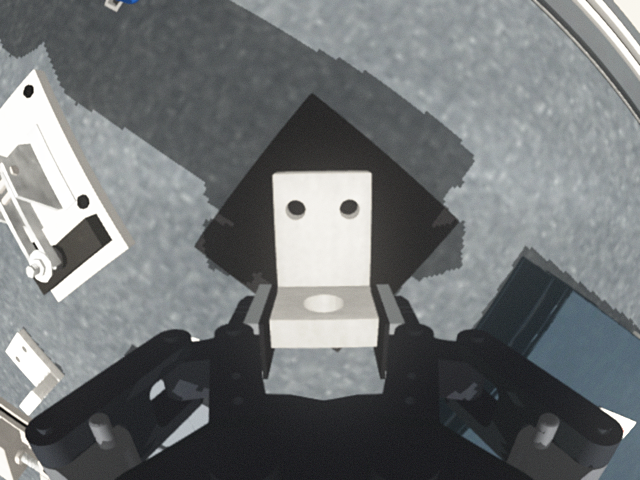

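```bash
python3 -m creep '[{"slide":[0,0,7],"twist":[0,0,0],"gripper":0.3},{"slide":[0,0,12],"twist":[0,0,0],"gripper":0.3},{"slide":[0,0,15],"twist":[0,0,0],"gripper":0.3},{"slide":[0,0,16],"twist":[0,0,0],"gripper":0.3},{"slide":[0,0,16],"twist":[0,0,0],"gripper":0.3}]'
python3 -c "
from h import *
plan(459,322,19,125)"
```

```text
t: 12.25
eef_pos: [460.3, 321.4, 18.9]
ee_rot: [1.454, 2.781, 0.004]
force: [-0.0, -1.8, 4.8]
grip_width: 39.0
t 12.25 pos [460.3 321.4  18.9] yaw 124.8 q [-0.27  1.05 -0.76  1.87  1.13  0.72  0.46] F [-0.  -1.8  4.8] w 39.0
slide [ 1.2 -0.7 -0.1] twist [ 0.004  0.001 -0.004] dist 1
```

```bash
python3 -m creep '[{"slide":[0,0,0],"twist":[0,0,0],"gripper":0.5},{"slide":[0,0,0],"twist":[0,0,0],"gripper":0.75},{"slide":[0,0,0],"twist":[0,0,0],"gripper":0.75},{"slide":[0,0,-15],"twist":[0,0,0],"gripper":0.75},{"slide":[0,0,-40],"twist":[0,0,0],"gripper":0.75},{"slide":[0,0,-75],"twist":[0,0,0],"gripper":0.75},{"slide":[0,0,-110],"twist":[0,0,0],"gripper":0.75},{"slide":[0,0,-140],"twist":[0,0,0],"gripper":0.75}]'
python3 -c "
from h import *
import pickle
im=cap('wrist');pickle.dump(im,open('w10.pkl','wb'));save(im,'w10.png')
plan(470,100,180,60)"
```

```text
t: 13.05
eef_pos: [459.6, 321.6, 160.6]
ee_rot: [1.454, 2.782, 0.005]
force: [0.1, 0.2, -0.2]
grip_width: 64.0
t 13.10 pos [461. 324. 165.] yaw 124.8 q [-0.18  0.85 -0.93  1.81  0.86  0.93  0.68] F [-0.4  0.8  2.8] w 64.1
slide [-189.  -120.3  -16.5] twist [ 0.01  -0.007  1.131] dist 225
```

View pics/w10.png

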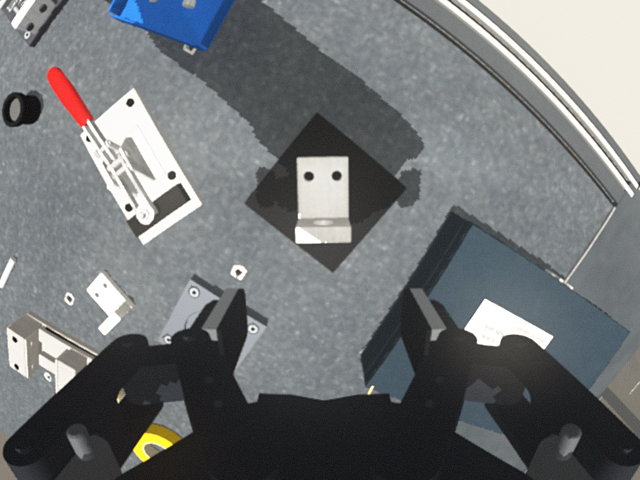

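```bash
python3 -c "
from h import *
plan(530,20,190,85)"
```

```text
t 13.10 pos [461. 324. 165.] yaw 124.8 q [-0.18  0.85 -0.93  1.81  0.86  0.93  0.68] F [-0.4  0.8  2.8] w 64.1
slide [-289.  -116.6  -26.5] twist [ 0.011 -0.005  0.695] dist 313
```

```bash
python3 -m creep '[{"slide":[-20,-10,-5],"twist":[0,0,0.04],"gripper":0.75},{"slide":[-50,-24,-10],"twist":[0,0,0.12],"gripper":0.75},{"slide":[-85,-40,-15],"twist":[0,0,0.2],"gripper":0.75},{"slide":[-125,-56,-20],"twist":[0,0,0.29],"gripper":0.75},{"slide":[-165,-72,-24],"twist":[0,0,0.38],"gripper":0.75},{"slide":[-205,-87,-26],"twist":[0,0,0.47],"gripper":0.75},{"slide":[-245,-101,-26],"twist":[0,0,0.56],"gripper":0.75},{"slide":[-275,-112,-26],"twist":[0,0,0.64],"gripper":0.75},{"slide":[-289,-117,-26],"twist":[0,0,0.69],"gripper":0.75}]'
python3 -c "
from h import *
plan(435,-275,180,55)"
```

```text
t: 14.0
eef_pos: [530.0, 15.7, 188.8]
ee_rot: [2.318, 2.118, 0.015]
force: [0.2, 0.6, -0.7]
grip_width: 64.5
t 14.00 pos [530.   15.7 188.8] yaw 84.8 q [ 0.37  0.74 -0.83  1.89  0.73  0.84  0.64] F [ 0.2  0.6 -0.7] w 64.5
slide [-298.1  -68.5    6.7] twist [ 0.006 -0.007  0.521] dist 306
```

```bash
python3 -m creep '[{"slide":[-25,-4,0],"twist":[0,0,0.04],"gripper":0.75},{"slide":[-60,-10,0],"twist":[0,0,0.1],"gripper":0.75},{"slide":[-100,-18,0],"twist":[0,0,0.17],"gripper":0.75},{"slide":[-140,-27,0],"twist":[0,0,0.24],"gripper":0.75},{"slide":[-180,-37,0],"twist":[0,0,0.32],"gripper":0.75},{"slide":[-220,-48,2],"twist":[0,0,0.4],"gripper":0.75},{"slide":[-260,-58,4],"twist":[0,0,0.46],"gripper":0.75},{"slide":[-285,-65,6],"twist":[0,0,0.5],"gripper":0.75},{"slide":[-298,-69,6],"twist":[0,0,0.52],"gripper":0.75},{"slide":[-298,-69,6],"twist":[0,0,0.52],"gripper":0.75}]'
python3 -c "
from h import *
import pickle
im=cap('wrist');pickle.dump(im,open('w11.pkl','wb'));save(im,'w11.png',(170,140,470,365),2.6)
plan(421.6,-279.8,60,55)"
```

```text
t: 15.0
eef_pos: [434.1, -275.5, 180.4]
ee_rot: [-2.787, -1.449, -0.015]
force: [0.1, 0.6, 0.2]
grip_width: 64.5
t 15.05 pos [ 435.2 -273.7  180.8] yaw 55.1 q [ 0.92  0.71 -0.73  1.94  0.67  0.75  0.76] F [ 0.6  0.7 -0.5] w 64.0
slide [-14.   -8.1 120.6] twist [ 0.004 -0.01   0.002] dist 122
```

View pics/w11.png

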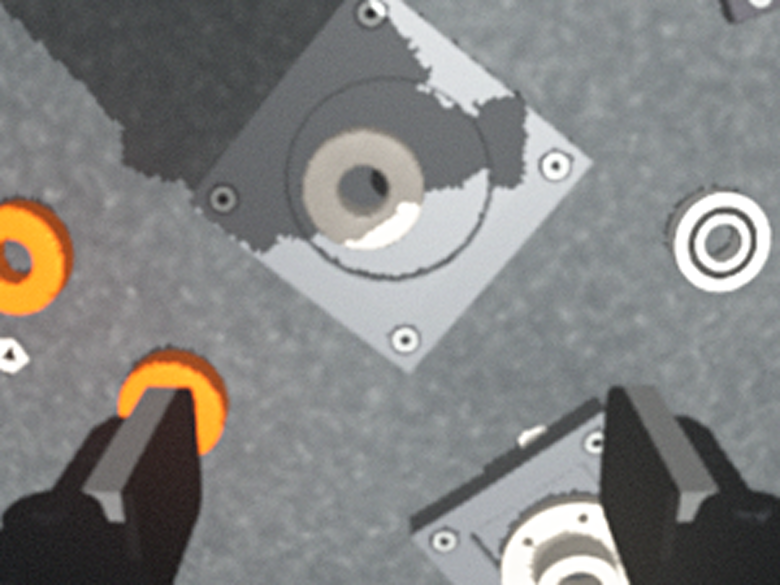

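```bash
python3 -c "
from h import *
import pickle
np.set_printoptions(suppress=True,precision=1)
im=pickle.load(open('w11.pkl','rb'))
f=lambda x,y,z:wray(im,170+x/2.6,140+y/2.6,z)[:2]
print('ring',f(364,189,22), f(303,189,22),f(424,189,22),'pocket',f(388.5,179,12))
n=np.array([f(*p,12) for p in((371,12),(223,199),(405,340),(556,165))]);print('screws',n.mean(0),(n[0]+n[2])/2,(n[1]+n[3])/2)
plan(423,-280,60,55)
"
```

```text
ring [ 422.2 -279.7] [ 411.  -295.5] [ 433.1 -264.1] pocket [ 425.5 -272.6]
screws [ 426.2 -273. ] [ 426.2 -273. ] [ 426.2 -272.9]
t 15.05 pos [ 435.2 -273.7  180.8] yaw 55.1 q [ 0.9  0.7 -0.7  1.9  0.7  0.8  0.8] F [ 0.6  0.7 -0.5] w 64.0
slide [-13.3  -6.9 120.6] twist [ 0. -0.  0.] dist 122
```

```bash
python3 -m creep '[{"slide":[-7,-4,25],"twist":[0,0,0],"gripper":0.65},{"slide":[-14,-8,60],"twist":[0,0,0],"gripper":0.65},{"slide":[-14,-8,90],"twist":[0,0,0],"gripper":0.65},{"slide":[-14,-8,115],"twist":[0,0,0],"gripper":0.65},{"slide":[-14,-8,135],"twist":[0,0,0],"gripper":0.65},{"slide":[-14,-8,150],"twist":[0,0,0],"gripper":0.65},{"slide":[-14,-8,155],"twist":[0,0,0],"gripper":0.65},{"slide":[-14,-8,155],"twist":[0,0,0],"gripper":0.65}]'
python3 -c "
from h import *
im=cap('wrist');save(im,'w12.png',(170,200,470,425),2.6)
plan(422,-279.7,14.5,55)"
```

```text
t: 15.85
eef_pos: [423.1, -277.6, 25.5]
ee_rot: [-2.781, -1.457, -0.019]
force: [0.6, 0.2, 0.6]
grip_width: 55.3
t 15.90 pos [ 423.1 -278.2   26. ] yaw 55.3 q [ 0.76  0.92 -0.43  2.05  1.03  0.39  0.46] F [-0.5  0.3  0.3] w 55.3
slide [-2.  -0.1 11.5] twist [ 0.004 -0.011  0.005] dist 12
```

View pics/w12.png

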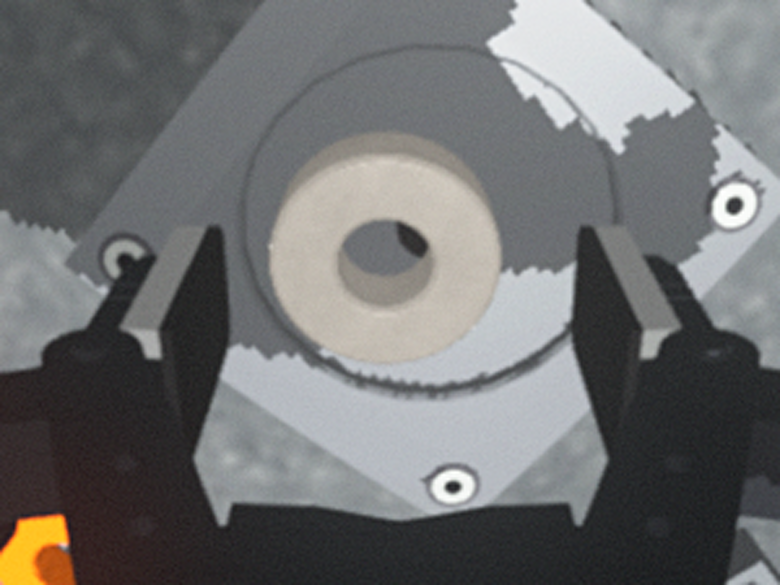

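```bash
python3 -m creep '[{"slide":[-2,0,4],"twist":[0.004,-0.011,0],"gripper":0.65},{"slide":[-2,0,8],"twist":[0.004,-0.011,0],"gripper":0.65},{"slide":[-2,0,11],"twist":[0.004,-0.011,0],"gripper":0.65},{"slide":[-2,0,11.5],"twist":[0.004,-0.011,0],"gripper":0.65},{"slide":[-2,0,11.5],"twist":[0.004,-0.011,0],"gripper":0.65}]'
python3 -c "
from h import *
plan(422,-279.7,14.5,55)"
```

```text
t: 16.4
eef_pos: [422.0, -279.9, 14.4]
ee_rot: [2.783, 1.457, 0.001]
force: [-0.1, 0.7, 0.4]
grip_width: 55.6
t 16.40 pos [ 422.  -279.9   14.4] yaw 55.2 q [ 0.74  0.94 -0.4   2.05  1.05  0.37  0.43] F [-0.1  0.7  0.4] w 55.6
slide [ 0.1 -0.1 -0.1] twist [ 0.    -0.     0.004] dist 0
```

```bash
python3 -m creep '[{"slide":[0,0,0],"twist":[0,0,0],"gripper":0.3},{"slide":[0,0,0],"twist":[0,0,0],"gripper":0.3},{"slide":[0,0,0],"twist":[0,0,0],"gripper":0.3},{"slide":[0,0,0],"twist":[0,0,0],"gripper":0.3},{"slide":[0,0,0],"twist":[0,0,0],"gripper":0.3}]' 60
python3 -c "
from h import *
plan(422,-279.7,14.5,55)"
```

```text
t: 16.9
eef_pos: [422.0, -279.9, 15.1]
ee_rot: [2.783, 1.456, 0.001]
force: [-0.5, 0.7, 4.9]
grip_width: 35.1
t 16.90 pos [ 422.  -279.9   15.1] yaw 55.3 q [ 0.74  0.94 -0.4   2.05  1.05  0.37  0.43] F [-0.5  0.7  4.9] w 35.1
slide [ 0.1 -0.1  0.6] twist [ 0.001 -0.     0.004] dist 1
```

```bash
python3 -m creep '[{"slide":[0,0,-3],"twist":[0,0,0],"gripper":0.3},{"slide":[0,0,-10],"twist":[0,0,0],"gripper":0.3},{"slide":[0,0,-25],"twist":[0,0,0],"gripper":0.3},{"slide":[0,0,-50],"twist":[0,0,0],"gripper":0.3},{"slide":[0,0,-75],"twist":[0,0,0],"gripper":0.3},{"slide":[0,0,-90],"twist":[0,0,0],"gripper":0.3},{"slide":[0,0,-90],"twist":[0,0,0],"gripper":0.3}]'
python3 -c "
from h import *
im=cap('wrist');save(im,'w13.png',(170,200,470,425),2.6)
plan(530,20,150,75)"
```

```text
t: 17.6
eef_pos: [423.0, -280.4, 107.1]
ee_rot: [2.781, 1.454, 0.005]
force: [0.8, -0.9, -2.1]
grip_width: 35.2
t 17.65 pos [ 422.3 -280.2  105.9] yaw 55.2 q [ 0.86  0.8  -0.6   2.02  0.83  0.58  0.63] F [-1.1  0.2 -1.1] w 34.8
slide [308.1 -82.6 -44.2] twist [ 0.003 -0.    -0.345] dist 322
```

View pics/w13.png

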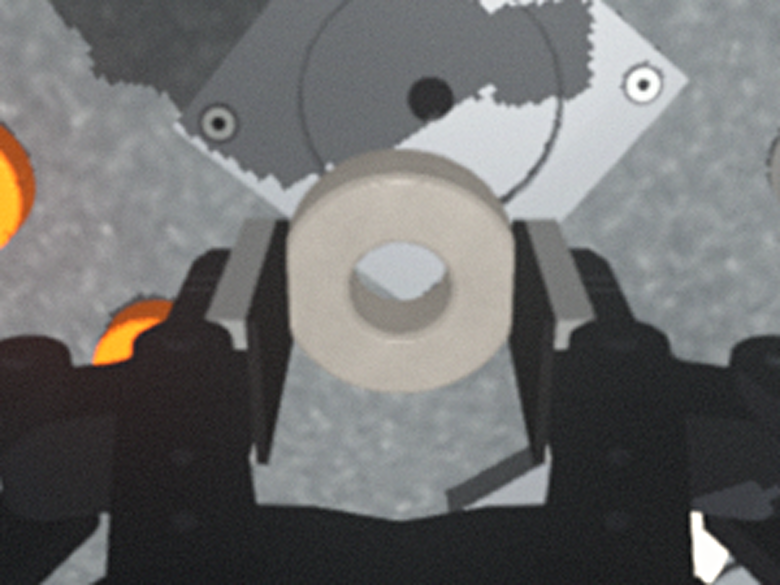

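The ring is held level at the pad tips, about (400,275) in the crop. Carry it to the ring nest.

```bash
python3 -m creep '[{"slide":[20,-6,-8],"twist":[0,0,-0.03],"gripper":0.3},{"slide":[55,-16,-20],"twist":[0,0,-0.07],"gripper":0.3},{"slide":[95,-27,-30],"twist":[0,0,-0.11],"gripper":0.3},{"slide":[135,-39,-40],"twist":[0,0,-0.16],"gripper":0.3},{"slide":[175,-50,-44],"twist":[0,0,-0.2],"gripper":0.3},{"slide":[215,-60,-44],"twist":[0,0,-0.25],"gripper":0.3},{"slide":[255,-70,-44],"twist":[0,0,-0.29],"gripper":0.3},{"slide":[290,-78,-44],"twist":[0,0,-0.33],"gripper":0.3},{"slide":[308,-83,-44],"twist":[0,0,-0.345],"gripper":0.3}]'
python3 -c "
from h import *
plan(606.3,293,110,75)"
```

```text
t: 18.55
eef_pos: [530.1, 25.9, 149.5]
ee_rot: [-2.485, -1.921, -0.006]
force: [-0.3, -0.2, -0.8]
grip_width: 35.2
t 18.55 pos [530.1  25.9 149.5] yaw 75.4 q [ 0.29  0.78 -0.73  1.92  0.76  0.74  0.44] F [-0.3 -0.2 -0.8] w 35.2
slide [277.6   6.4  40.4] twist [ 0.002 -0.003  0.007] dist 281
```

```bash
python3 -m creep '[{"slide":[20,0,0],"twist":[0,0,0],"gripper":0.3},{"slide":[55,1,5],"twist":[0,0,0],"gripper":0.3},{"slide":[95,2,10],"twist":[0,0,0],"gripper":0.3},{"slide":[135,3,15],"twist":[0,0,0],"gripper":0.3},{"slide":[175,4,22],"twist":[0,0,0],"gripper":0.3},{"slide":[215,5,30],"twist":[0,0,0],"gripper":0.3},{"slide":[250,6,38],"twist":[0,0,0],"gripper":0.3},{"slide":[270,6,40],"twist":[0,0,0],"gripper":0.3},{"slide":[278,6,40],"twist":[0,0,0],"gripper":0.3},{"slide":[278,6,40],"twist":[0,0,0],"gripper":0.3}]'
python3 -c "
from h import *
import pickle
im=cap('wrist');pickle.dump(im,open('w14.pkl','wb'));save(im,'w14.png',(170,140,470,365),2.6)
plan(606.3,293,15,75)"
```

```text
t: 19.55
eef_pos: [604.7, 295.1, 109.6]
ee_rot: [-2.482, -1.924, -0.004]
force: [0.8, -1.0, -1.2]
grip_width: 35.0
t 19.60 pos [605.3 293.1 109.8] yaw 75.5 q [-0.18  0.98 -0.69  1.49  0.71  0.93  0.23] F [-0.6 -0.  -1.8] w 35.1
slide [ 0.   0.9 94.8] twist [ 0.002 -0.001  0.008] dist 95
```

View pics/w14.png

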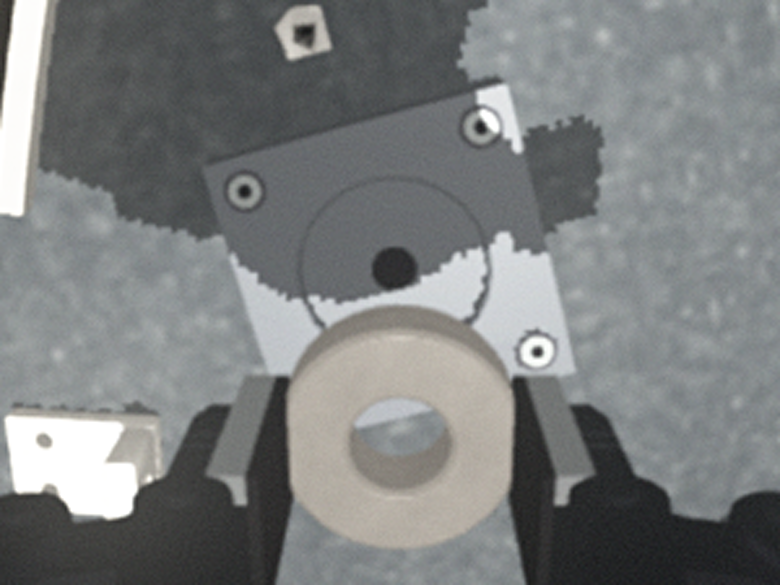

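```bash
python3 -c "
from h import *
import pickle
np.set_printoptions(suppress=True,precision=1)
im=pickle.load(open('w14.pkl','rb'))
f=lambda x,y,z:wray(im,170+x/2.6,140+y/2.6,z)[:2]
n=np.array([f(*p,12) for p in((244,191),(480,127),(537,350))]);print(n,(n[0]+n[2])/2)
print('pocket hole',f(395,268,8),'ring held',f(401,437,109.8+4), 'circ',f(395,268,12))
"
```

```text
[[575.9 261.6]
 [575.  323.6]
 [636.7 324.9]] [606.3 293.2]
pocket hole [606.3 293.5] ring held [604.4 295.1] circ [605.2 293.8]
```

```bash
python3 -m creep '[{"slide":[0,1,20],"twist":[0,0,0],"gripper":0.3},{"slide":[0,1,45],"twist":[0,0,0],"gripper":0.3},{"slide":[0,1,65],"twist":[0,0,0],"gripper":0.3},{"slide":[0,1,80],"twist":[0,0,0],"gripper":0.3},{"slide":[0,1,86],"twist":[0,0,0],"gripper":0.3},{"slide":[0,1,89],"twist":[0,0,0],"gripper":0.3},{"slide":[0,1,92],"twist":[0,0,0],"gripper":0.3},{"slide":[0,1,94],"twist":[0,0,0],"gripper":0.3},{"slide":[0,1,95],"twist":[0,0,0],"gripper":0.3},{"slide":[0,1,95],"twist":[0,0,0],"gripper":0.3}]'
python3 -c "
from h import *
im=cap('wrist');save(im,'w15.png',(170,200,470,425),2.6)
plan(606.3,293.2,14.5,75)"
```

```text
t: 20.6
eef_pos: [606.7, 293.2, 15.3]
ee_rot: [2.484, 1.922, 0.005]
force: [0.5, 0.2, -1.4]
grip_width: 35.2
t 20.65 pos [606.7 293.2  15.2] yaw 75.5 q [-0.21  1.1  -0.61  1.52  0.81  0.79  0.16] F [0.4 0.2 0. ] w 34.9
slide [-0.1 -0.4  0.7] twist [ 0.002 -0.002  0.008] dist 1
```

View pics/w15.png

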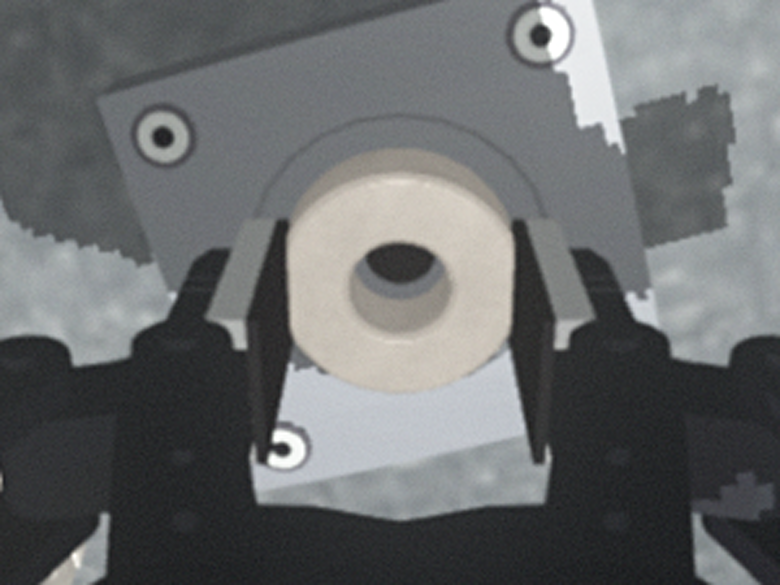

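The ring is inside the pocket circle. Release.

```bash
python3 -m creep '[{"slide":[0,0,0.7],"twist":[0,0,0],"gripper":0.3},{"slide":[0,0,0.7],"twist":[0,0,0],"gripper":0.5},{"slide":[0,0,0],"twist":[0,0,0],"gripper":0.7},{"slide":[0,0,-3],"twist":[0,0,0],"gripper":0.75},{"slide":[0,0,-20],"twist":[0,0,0],"gripper":0.75},{"slide":[0,0,-50],"twist":[0,0,0],"gripper":0.75},{"slide":[0,0,-85],"twist":[0,0,0],"gripper":0.75},{"slide":[0,0,-120],"twist":[0,0,0],"gripper":0.75},{"slide":[0,0,-140],"twist":[0,0,0],"gripper":0.75}]'
python3 -c "
from h import *
import pickle
im=cap('wrist');pickle.dump(im,open('w16.pkl','wb'));save(im,'w16.png',(170,140,470,365),2.6)
plan(540,0,190,75)"
```

```text
t: 21.55
eef_pos: [607.4, 294.4, 160.1]
ee_rot: [2.484, 1.923, 0.013]
force: [0.1, 0.4, 0.3]
grip_width: 63.9
t 21.60 pos [608.5 295.5 162.7] yaw 75.5 q [-0.17  0.92 -0.72  1.46  0.67  1.01  0.27] F [0.4 0.3 1.5] w 64.1
slide [-302.9    8.1  -30.1] twist [ 0.008 -0.01   0.008] dist 305
```

View pics/w16.png

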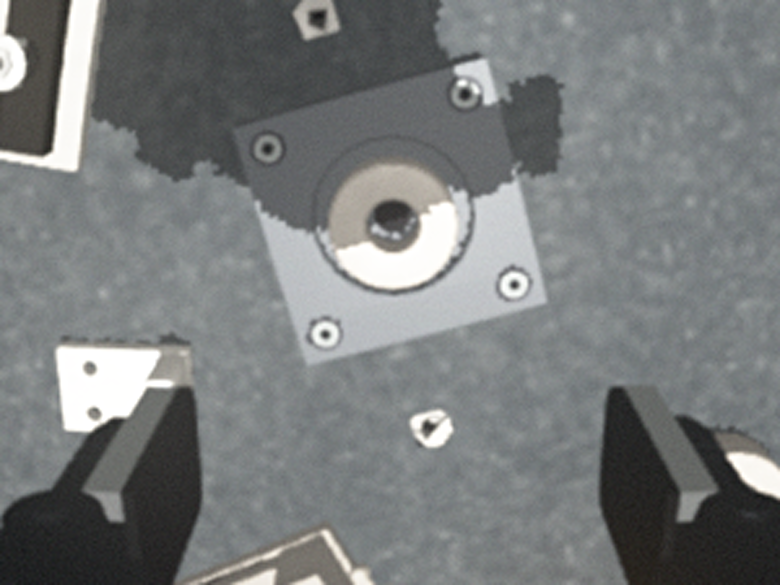

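The ring sits in its pocket, at (393,225) in the crop. Now the flange.

```bash
python3 -m creep '[{"slide":[-20,0,-8],"twist":[0,0,0.02],"gripper":0.75},{"slide":[-55,1,-16],"twist":[0,0,0.04],"gripper":0.75},{"slide":[-100,2,-24],"twist":[0,0,0.06],"gripper":0.75},{"slide":[-145,3,-30],"twist":[0,0,0.09],"gripper":0.75},{"slide":[-190,5,-30],"twist":[0,0,0.12],"gripper":0.75},{"slide":[-235,6,-30],"twist":[0,0,0.15],"gripper":0.75},{"slide":[-275,7,-30],"twist":[0,0,0.18],"gripper":0.75},{"slide":[-303,8,-30],"twist":[0,0,0.2],"gripper":0.75}]'
python3 -c "
from h import *
plan(580,-290,180,50)"
```

```text
t: 22.4
eef_pos: [538.9, -3.6, 190.5]
ee_rot: [2.666, 1.659, 0.018]
force: [0.5, -0.3, 0.4]
grip_width: 64.2
t 22.40 pos [538.9  -3.6 190.5] yaw 63.8 q [ 0.36  0.72 -0.73  1.86  0.65  0.8   0.4 ] F [ 0.5 -0.3  0.4] w 64.2
slide [-238.8  163.3    9.5] twist [ 0.006 -0.01   0.241] dist 289
```

```bash
python3 -m creep '[{"slide":[-18,12,0],"twist":[0,0,0.02],"gripper":0.75},{"slide":[-48,33,0],"twist":[0,0,0.05],"gripper":0.75},{"slide":[-82,56,0],"twist":[0,0,0.08],"gripper":0.75},{"slide":[-118,80,0],"twist":[0,0,0.12],"gripper":0.75},{"slide":[-154,105,3],"twist":[0,0,0.16],"gripper":0.75},{"slide":[-190,130,6],"twist":[0,0,0.2],"gripper":0.75},{"slide":[-220,150,9],"twist":[0,0,0.23],"gripper":0.75},{"slide":[-235,161,9],"twist":[0,0,0.24],"gripper":0.75},{"slide":[-239,163,9],"twist":[0,0,0.24],"gripper":0.75},{"slide":[-239,163,9],"twist":[0,0,0.24],"gripper":0.75}]'
python3 -c "
from h import *
import pickle
im=cap('wrist');pickle.dump(im,open('w17.pkl','wb'));save(im,'w17.png',(170,140,470,365),2.6)
plan(585.1,-298.8,60,50)"
```

```text
t: 23.4
eef_pos: [579.6, -289.8, 181.0]
ee_rot: [-2.847, -1.328, -0.019]
force: [0.3, 0.8, 0.4]
grip_width: 64.0
t 23.45 pos [ 579.8 -288.3  181.1] yaw 50.1 q [ 0.75  0.85 -0.69  1.53  0.61  0.97  0.75] F [ 0.6  0.9 -1. ] w 64.1
slide [ -6.   10.3 121. ] twist [ 0.004 -0.012  0.002] dist 122
```

View pics/w17.png

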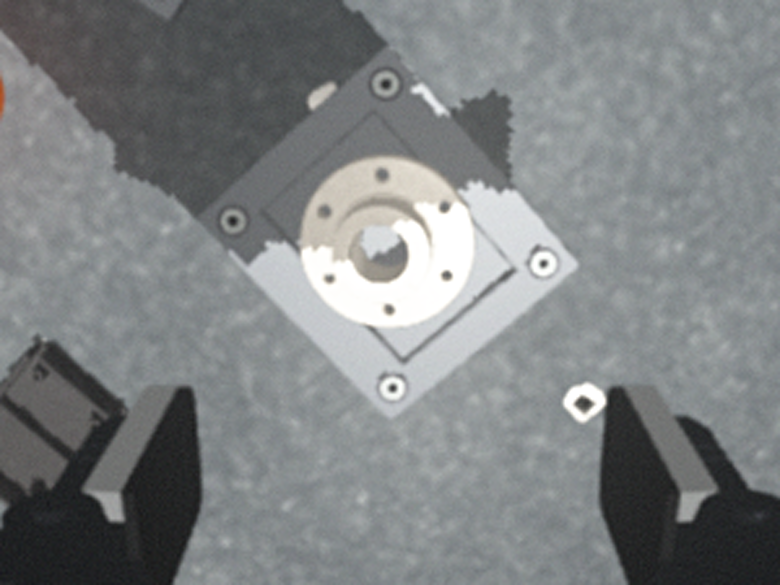

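```bash
python3 -c "
from h import *
import pickle
np.set_printoptions(suppress=True,precision=1)
im=pickle.load(open('w17.pkl','rb'))
f=lambda x,y,z:wray(im,170+x/2.6,140+y/2.6,z)[:2]
print('flange',f(388.5,242,22),'hub top',f(380,250,36))
n=np.array([f(*p,12) for p in((385,84),(233,221),(392,388),(543,264))]);print('screws',n,n.mean(0))
n=np.array([f(*p,12) for p in((372,112),(262,210),(403,361),(515,270))]);print('pocket',n,n.mean(0))
plan(585.1,-299,27,50)
"
```

```text
flange [ 586.1 -298. ] hub top [ 583.6 -299.3]
screws [[ 547.2 -266.8]
 [ 549.1 -334.7]
 [ 629.2 -332.7]
 [ 627.5 -264.7]] [ 588.2 -299.7]
pocket [[ 551.4 -275.8]
 [ 552.7 -324.7]
 [ 623.8 -323.2]
 [ 623.  -273.3]] [ 587.7 -299.3]
t 23.45 pos [ 579.8 -288.3  181.1] yaw 50.1 q [ 0.8  0.8 -0.7  1.5  0.6  1.   0.8] F [ 0.6  0.9 -1. ] w 64.1
slide [ -6.6  10.3 154. ] twist [ 0. -0.  0.] dist 155
```

```bash
python3 -m creep '[{"slide":[-3,5,25],"twist":[0.004,-0.012,0],"gripper":0.6},{"slide":[-6,10,55],"twist":[0.004,-0.012,0],"gripper":0.6},{"slide":[-6,10,85],"twist":[0.004,-0.012,0],"gripper":0.6},{"slide":[-6,10,110],"twist":[0.004,-0.012,0],"gripper":0.6},{"slide":[-6,10,130],"twist":[0.004,-0.012,0],"gripper":0.6},{"slide":[-6,10,142],"twist":[0.004,-0.012,0],"gripper":0.6},{"slide":[-6,10,149],"twist":[0.004,-0.012,0],"gripper":0.6},{"slide":[-6,10,153],"twist":[0.004,-0.012,0],"gripper":0.6},{"slide":[-6,10,154.5],"twist":[0.004,-0.012,0],"gripper":0.6},{"slide":[-6,10,154.5],"twist":[0.004,-0.012,0],"gripper":0.6}]'
python3 -c "
from h import *
im=cap('wrist');save(im,'w18.png',(170,200,470,425),2.6)
plan(585.5,-298.5,26.5,50)"
```

```text
t: 24.45
eef_pos: [585.8, -298.4, 27.3]
ee_rot: [2.845, 1.331, 0.001]
force: [0.1, -0.2, 0.1]
grip_width: 51.5
t 24.50 pos [ 585.8 -298.5   27.3] yaw 50.1 q [ 0.69  1.05 -0.57  1.57  0.76  0.75  0.65] F [-0.   0.4 -0.4] w 51.5
slide [-0.2 -0.2  0.8] twist [ 0.001 -0.     0.002] dist 1
```

View pics/w18.png

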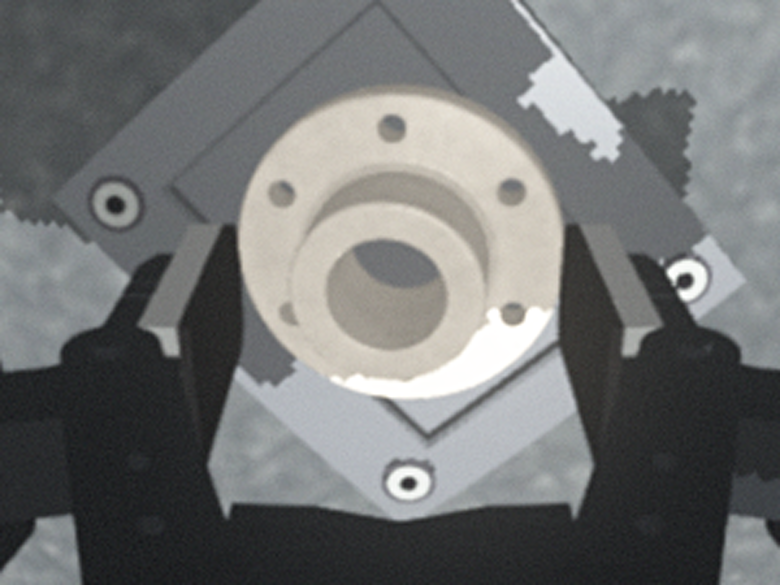

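```bash
python3 -m creep '[{"slide":[0,0,0],"twist":[0,0,0],"gripper":0.2},{"slide":[0,0,0],"twist":[0,0,0],"gripper":0.2},{"slide":[0,0,0],"twist":[0,0,0],"gripper":0.2},{"slide":[0,0,0],"twist":[0,0,0],"gripper":0.2},{"slide":[0,0,0],"twist":[0,0,0],"gripper":0.2},{"slide":[0,0,-3],"twist":[0,0,0],"gripper":0.2},{"slide":[0,0,-12],"twist":[0,0,0],"gripper":0.2},{"slide":[0,0,-30],"twist":[0,0,0],"gripper":0.2},{"slide":[0,0,-50],"twist":[0,0,0],"gripper":0.2},{"slide":[0,0,-60],"twist":[0,0,0],"gripper":0.2}]'
python3 -c "
from h import *
im=cap('wrist');save(im,'w19.png',(170,200,470,425),2.6)
plan(425.9,-273.2,90,50)"
```

```text
t: 25.5
eef_pos: [587.1, -298.6, 90.3]
ee_rot: [2.843, 1.329, 0.006]
force: [0.2, 0.8, -0.9]
grip_width: 26.7
t 25.55 pos [ 587.7 -298.8   91.3] yaw 50.1 q [ 0.72  0.97 -0.62  1.55  0.7   0.85  0.7 ] F [ 0.8 -0.  -0.1] w 26.6
slide [ -84.1 -140.6    0.2] twist [ 0.006 -0.002  0.002] dist 164
```

View pics/w19.png

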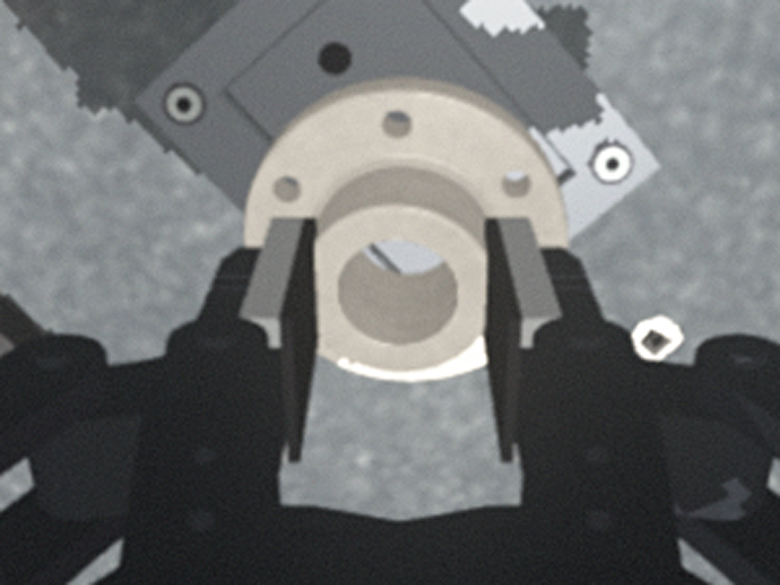

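The flange is lifted, hub at (398,290) in the crop. Move to the flange nest.

```bash
python3 -m creep '[{"slide":[-8,-14,0],"twist":[0,0,0],"gripper":0.2},{"slide":[-22,-38,0],"twist":[0,0,0],"gripper":0.2},{"slide":[-38,-64,0],"twist":[0,0,0],"gripper":0.2},{"slide":[-54,-90,0],"twist":[0,0,0],"gripper":0.2},{"slide":[-68,-114,0],"twist":[0,0,0],"gripper":0.2},{"slide":[-79,-132,0],"twist":[0.005,0,0],"gripper":0.2},{"slide":[-84,-141,0],"twist":[0.005,0,0],"gripper":0.2},{"slide":[-84,-141,10],"twist":[0.005,0,0],"gripper":0.2},{"slide":[-84,-141,15],"twist":[0.005,0,0],"gripper":0.2}]'
python3 -c "
from h import *
import pickle
im=cap('wrist');pickle.dump(im,open('w20.pkl','wb'));save(im,'w20.png',(170,140,470,365),2.6)
plan(425.9,-273.2,26,50)"
```

```text
t: 26.45
eef_pos: [427.1, -273.0, 74.5]
ee_rot: [2.845, 1.33, 0.006]
force: [0.1, -0.7, -1.6]
grip_width: 26.7
t 26.50 pos [ 427.  -272.7   73.9] yaw 50.1 q [ 0.78  0.84 -0.51  2.03  0.88  0.49  0.49] F [-0.6 -0.  -2.3] w 26.7
slide [-1.2 -0.6 47.9] twist [ 0.001 -0.003  0.002] dist 48
```

View pics/w20.png

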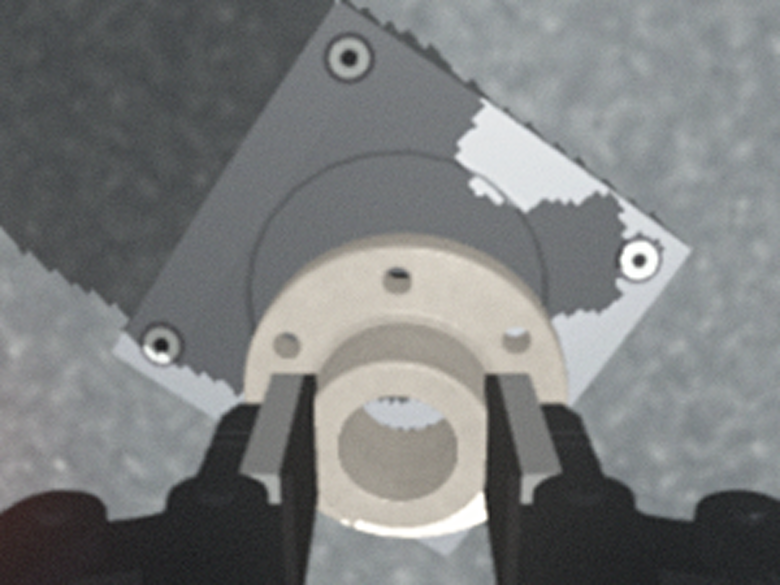

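```bash
python3 -m creep '[{"slide":[-1,-0.5,15],"twist":[0,0,0],"gripper":0.2},{"slide":[-1,-0.5,30],"twist":[0,0,0],"gripper":0.2},{"slide":[-1,-0.5,40],"twist":[0,0,0],"gripper":0.2},{"slide":[-1,-0.5,45],"twist":[0,0,0],"gripper":0.2},{"slide":[-1,-0.5,48],"twist":[0,0,0],"gripper":0.2},{"slide":[-1,-0.5,50],"twist":[0,0,0],"gripper":0.2},{"slide":[-1,-0.5,50],"twist":[0,0,0],"gripper":0.2}]'
python3 -c "
from h import *
im=cap('wrist');save(im,'w21.png',(170,200,470,425),2.6)
plan(425.9,-273.2,23,50)"
```

```text
t: 27.2
eef_pos: [427.0, -271.4, 26.0]
ee_rot: [2.843, 1.334, 0.008]
force: [-3.4, 5.6, 21.8]
grip_width: 26.8
t 27.25 pos [ 427.  -271.4   26. ] yaw 50.3 q [ 0.71  0.92 -0.39  2.05  0.99  0.37  0.39] F [-3.3  5.8 21.7] w 27.2
slide [-2.1  0.2  3. ] twist [ 0.003 -0.004  0.005] dist 4
```

View pics/w21.png

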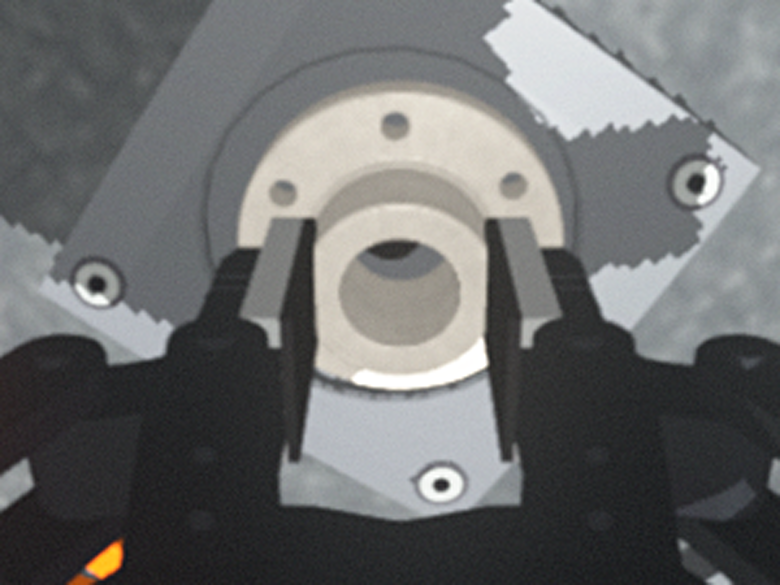

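```bash
cat > circ.py <<'E'
from h import *
def circ(P):
    P=np.array(P);A=np.c_[2*P,np.ones(len(P))];s=np.linalg.lstsq(A,(P**2).sum(1),rcond=None)[0];return s[:2],np.sqrt(s[2]+s[:2]@s[:2])
E
python3 -c "
from circ import *
np.set_printoptions(suppress=True,precision=1)
im=cap('wrist')
f=lambda x,y,z:wray(im,170+x/2.6,200+y/2.6,z)[:2]
print('pocket',circ([f(*p,12) for p in((205,215),(578,215),(390,47),(262,100),(520,95))]))
for z in(20,22): print('disc',circ([f(*p,z) for p in((237,232),(563,232),(397,92),(283,136),(515,134))]))
n=np.array([f(*p,12) for p in((97,284),(697,182),(441,484))]);print(n,(n[0]+n[1])/2)
save(im,'w21b.png',(230,210,410,345),4.4)
"
```

```text
pocket (array([ 425.4, -272.3]), np.float64(33.00391436329503))
disc (array([ 426.1, -271.1]), np.float64(27.590857809595054))
disc (array([ 425.4, -270.6]), np.float64(27.218654491683942))
[[ 399.  -321.5]
 [ 453.1 -224.7]
 [ 474.3 -300.3]] [ 426.1 -273.1]
```

View pics/w21b.png

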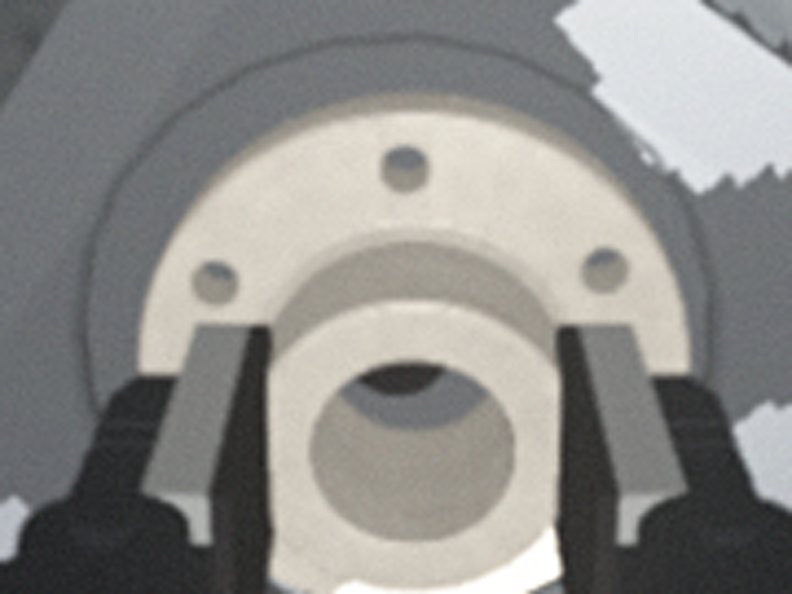

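```bash
python3 -m creep '[{"slide":[0,0,-3],"twist":[0,0,0],"gripper":0.2},{"slide":[-1.5,0,-3],"twist":[0,0,0],"gripper":0.2},{"slide":[-1.5,0,-2],"twist":[0,0,0],"gripper":0.2},{"slide":[-1.5,0,0],"twist":[0,0,0],"gripper":0.2},{"slide":[-1.5,0,0],"twist":[0,0,0],"gripper":0.2}]'
python3 -c "
from h import *
plan(425.9,-273.2,23,50)"
```

```text
t: 27.8
eef_pos: [426.1, -272.9, 26.3]
ee_rot: [2.843, 1.333, 0.008]
force: [-0.4, 0.8, 8.8]
grip_width: 26.5
t 27.80 pos [ 426.1 -272.9   26.3] yaw 50.3 q [ 0.72  0.92 -0.39  2.05  0.99  0.37  0.39] F [-0.4  0.8  8.8] w 26.5
slide [-0.4  0.   3.3] twist [ 0.003 -0.004  0.004] dist 3
```

Now centred, in contact at 9 N. Release, lift and check.

```bash
python3 -m creep '[{"slide":[0,0,0],"twist":[0,0,0],"gripper":0.4},{"slide":[0,0,0],"twist":[0,0,0],"gripper":0.65},{"slide":[0,0,0],"twist":[0,0,0],"gripper":0.7},{"slide":[0,0,-10],"twist":[0,0,0],"gripper":0.75},{"slide":[0,0,-35],"twist":[0,0,0],"gripper":0.75},{"slide":[0,0,-70],"twist":[0,0,0],"gripper":0.75},{"slide":[0,0,-105],"twist":[0,0,0],"gripper":0.75},{"slide":[0,0,-130],"twist":[0,0,0],"gripper":0.75}]'
python3 -c "
from h import *
import pickle
im=cap('wrist');pickle.dump(im,open('w22.pkl','wb'));save(im,'w22.png',(170,140,470,365),2.6)
plan(425.9,-273.2,23,50)"
```

```text
t: 28.6
eef_pos: [425.8, -272.9, 158.9]
ee_rot: [2.842, 1.333, 0.01]
force: [0.6, -0.1, -0.7]
grip_width: 64.5
t 28.65 pos [ 427.6 -273.5  161.8] yaw 50.3 q [ 0.89  0.71 -0.67  1.98  0.7   0.68  0.65] F [ 1.4 -0.6  2.9] w 64.1
slide [ -1.6  -2.9 138.7] twist [ 0.01  -0.006  0.005] dist 139
```

View pics/w22.png

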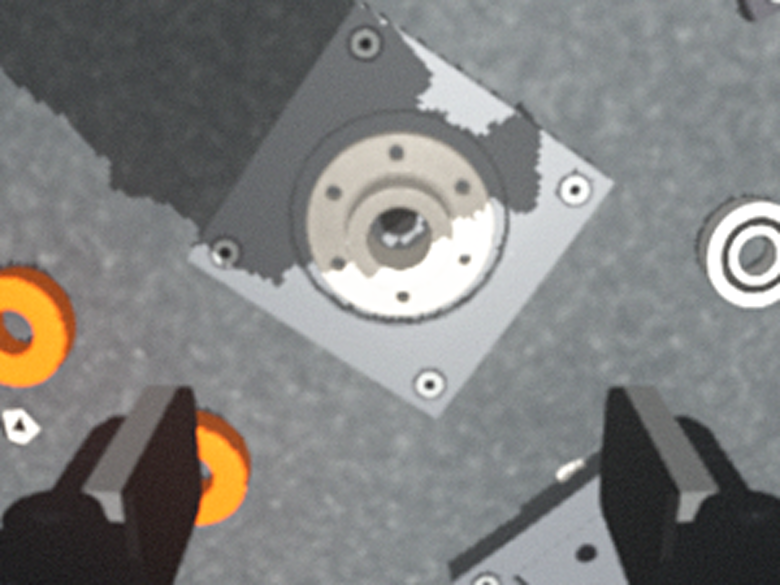

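The flange is seated, disc centre at (400,228) in the crop, concentric with the pocket. Back for the bracket.

```bash
python3 -c "
from h import *
plan(530,20,190,85)"
```

```text
t 28.65 pos [ 427.6 -273.5  161.8] yaw 50.3 q [ 0.89  0.71 -0.67  1.98  0.7   0.68  0.65] F [ 1.4 -0.6  2.9] w 64.1
slide [ 291.3 -108.5  -27.7] twist [ 0.012 -0.002 -0.606] dist 312
```

```bash
python3 -m creep '[{"slide":[22,-9,-8],"twist":[0,0,-0.05],"gripper":0.75},{"slide":[58,-22,-16],"twist":[0,0,-0.12],"gripper":0.75},{"slide":[98,-37,-24],"twist":[0,0,-0.2],"gripper":0.75},{"slide":[138,-52,-28],"twist":[0,0,-0.28],"gripper":0.75},{"slide":[178,-67,-28],"twist":[0,0,-0.36],"gripper":0.75},{"slide":[218,-82,-28],"twist":[0,0,-0.45],"gripper":0.75},{"slide":[255,-95,-28],"twist":[0.01,0,-0.53],"gripper":0.75},{"slide":[291,-108,-28],"twist":[0.01,0,-0.6],"gripper":0.75}]'
python3 -c "
from h import *
plan(460.3,321.4,110,124.8)"
```

```text
t: 29.45
eef_pos: [530.1, 22.3, 190.6]
ee_rot: [-2.316, -2.122, -0.004]
force: [-0.6, -1.4, 0.3]
grip_width: 64.0
t 29.45 pos [530.1  22.3 190.6] yaw 85.0 q [ 0.36  0.74 -0.83  1.88  0.72  0.85  0.64] F [-0.6 -1.4  0.3] w 64.0
slide [291.6 -95.8  81.1] twist [ 0.002 -0.002 -0.695] dist 317
```

```bash
python3 -m creep '[{"slide":[22,-4,0],"twist":[0,0,-0.05],"gripper":0.75},{"slide":[58,-12,5],"twist":[0,0,-0.13],"gripper":0.75},{"slide":[98,-24,10],"twist":[0,0,-0.22],"gripper":0.75},{"slide":[140,-38,20],"twist":[0,0,-0.32],"gripper":0.75},{"slide":[182,-54,30],"twist":[0,0,-0.42],"gripper":0.75},{"slide":[222,-70,45],"twist":[0,0,-0.52],"gripper":0.75},{"slide":[258,-83,60],"twist":[0,0,-0.62],"gripper":0.75},{"slide":[282,-92,72],"twist":[0,0,-0.67],"gripper":0.75},{"slide":[292,-96,81],"twist":[0,0,-0.695],"gripper":0.75},{"slide":[292,-96,81],"twist":[0,0,-0.695],"gripper":0.75}]'
python3 -c "
from h import *
im=cap('wrist');save(im,'w23.png')
plan(460.3,321.4,18.9,124.8)"
```

```text
t: 30.45
eef_pos: [458.4, 322.9, 109.3]
ee_rot: [-1.45, -2.786, -0.002]
force: [-0.4, -0.4, 0.8]
grip_width: 64.3
t 30.50 pos [459.6 321.1 109.8] yaw 124.8 q [-0.21  0.92 -0.87  1.85  0.94  0.85  0.61] F [ 0.7 -1.1 -0.5] w 64.4
slide [-0.2  0.6 90.9] twist [0.001 0.    0.001] dist 91
```

View pics/w23.png

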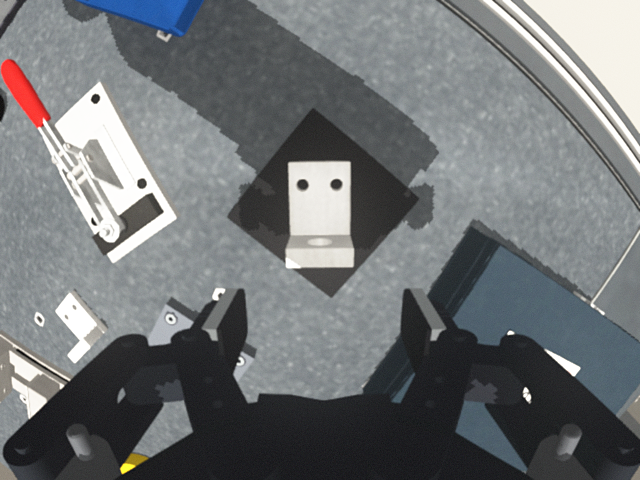

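```bash
python3 -m creep '[{"slide":[0,0.6,20],"twist":[0,0,0],"gripper":0.75},{"slide":[0,0.6,45],"twist":[0,0,0],"gripper":0.75},{"slide":[0,0.6,65],"twist":[0,0,0],"gripper":0.75},{"slide":[0,0.6,80],"twist":[0,0,0],"gripper":0.75},{"slide":[0,0.6,88],"twist":[0,0,0],"gripper":0.75},{"slide":[0,0.6,91],"twist":[0,0,0],"gripper":0.75},{"slide":[0,0.6,91],"twist":[0,0,0],"gripper":0.75}]'
python3 -m creep '[{"slide":[0,0,0],"twist":[0,0,0],"gripper":0.3},{"slide":[0,0,0],"twist":[0,0,0],"gripper":0.3},{"slide":[0,0,0],"twist":[0,0,0],"gripper":0.3},{"slide":[0,0,0],"twist":[0,0,0],"gripper":0.3},{"slide":[0,0,0],"twist":[0,0,0],"gripper":0.3},{"slide":[0,0,-4],"twist":[0,0,0],"gripper":0.3},{"slide":[0,0,-20],"twist":[0,0,0],"gripper":0.3},{"slide":[0,0,-50],"twist":[0,0,0],"gripper":0.3},{"slide":[0,0,-85],"twist":[0,0,0],"gripper":0.3},{"slide":[0,0,-115],"twist":[0,0,0],"gripper":0.3}]' 60
python3 -c "
from h import *
plan(540,20,150,105)"
```

```text
t: 31.2
eef_pos: [460.5, 321.4, 19.0]
ee_rot: [1.455, 2.783, 0.002]
force: [-0.2, 0.8, 0.8]
grip_width: 64.3
t: 32.2
eef_pos: [460.0, 321.3, 135.5]
ee_rot: [1.455, 2.784, 0.002]
force: [1.1, 0.6, -1.5]
grip_width: 38.8
t 32.20 pos [460.  321.3 135.5] yaw 124.8 q [-0.2   0.89 -0.89  1.83  0.89  0.89  0.65] F [ 1.1  0.6 -1.5] w 38.8
slide [-293.  -106.4  -14.6] twist [ 0.001 -0.     0.346] dist 312
```

```bash
python3 -m creep '[{"slide":[-20,-10,-3],"twist":[0,0,0.02],"gripper":0.3},{"slide":[-52,-24,-6],"twist":[0,0,0.06],"gripper":0.3},{"slide":[-90,-40,-10],"twist":[0,0,0.1],"gripper":0.3},{"slide":[-128,-55,-14],"twist":[0,0,0.15],"gripper":0.3},{"slide":[-166,-69,-15],"twist":[0,0,0.2],"gripper":0.3},{"slide":[-204,-82,-15],"twist":[0,0,0.24],"gripper":0.3},{"slide":[-242,-94,-15],"twist":[0,0,0.28],"gripper":0.3},{"slide":[-275,-102,-15],"twist":[0,0,0.32],"gripper":0.3},{"slide":[-293,-106,-15],"twist":[0,0,0.345],"gripper":0.3}]'
python3 -c "
from h import *
plan(612,-299,110,91.4)"
```

```text
t: 33.1
eef_pos: [540.7, 16.2, 150.0]
ee_rot: [1.918, 2.487, -0.002]
force: [-0.3, -0.0, -1.2]
grip_width: 38.6
t 33.10 pos [540.7  16.2 150. ] yaw 104.7 q [ 0.37  0.83 -0.86  1.88  0.85  0.85  0.89] F [-0.3 -0.  -1.2] w 38.6
slide [-322.9  -11.2   40.5] twist [-0.     0.002  0.233] dist 326
```

```bash
python3 -m creep '[{"slide":[-22,-1,0],"twist":[0,0,0.02],"gripper":0.3},{"slide":[-58,-2,0],"twist":[0,0,0.05],"gripper":0.3},{"slide":[-98,-4,5],"twist":[0,0,0.08],"gripper":0.3},{"slide":[-140,-5,10],"twist":[0,0,0.11],"gripper":0.3},{"slide":[-182,-7,15],"twist":[0,0,0.14],"gripper":0.3},{"slide":[-224,-8,20],"twist":[0,0,0.17],"gripper":0.3},{"slide":[-264,-10,30],"twist":[0,0,0.2],"gripper":0.3},{"slide":[-298,-11,38],"twist":[0,0,0.22],"gripper":0.3},{"slide":[-318,-11,40],"twist":[0,0,0.233],"gripper":0.3},{"slide":[-323,-11,40],"twist":[0,0,0.233],"gripper":0.3}]'
python3 -m creep '[{"slide":[0,0,0],"twist":[0,0,0],"gripper":0.3}]'
python3 -c "
from h import *
import pickle
im=cap('wrist');pickle.dump(im,open('w24.pkl','wb'));save(im,'w24.png')
plan(612,-299,50,91.4)"
```

```text
t: 34.1
eef_pos: [611.9, -301.3, 109.4]
ee_rot: [2.198, 2.243, -0.003]
force: [0.3, 0.1, -0.8]
grip_width: 38.4
t: 34.2
eef_pos: [612.4, -299.8, 109.4]
ee_rot: [2.197, 2.245, -0.0]
force: [-0.5, 1.0, -1.4]
grip_width: 38.6
t 34.25 pos [ 612.2 -299.4  109.4] yaw 91.3 q [ 0.77  1.02 -0.81  1.46  0.81  1.02  1.35] F [-0.9  0.2 -1.1] w 38.5
slide [ 0.4 -0.1 59.4] twist [-0.001  0.    -0.002] dist 59
```

View pics/w24.png

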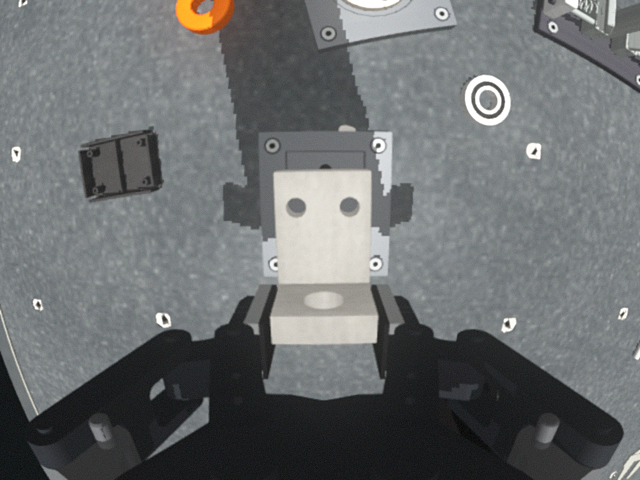

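```bash
python3 -m creep '[{"slide":[0.4,0,15],"twist":[0,0,0],"gripper":0.3},{"slide":[0.4,0,35],"twist":[0,0,0],"gripper":0.3},{"slide":[0.4,0,55],"twist":[0,0,0],"gripper":0.3},{"slide":[0.4,0,68],"twist":[0,0,0],"gripper":0.3},{"slide":[0.4,0,74],"twist":[0,0,0],"gripper":0.3},{"slide":[0.4,0,76],"twist":[0,0,0],"gripper":0.3},{"slide":[0.4,0,76],"twist":[0,0,0],"gripper":0.3}]'
python3 -c "
from h import *
import pickle
im=cap('wrist');pickle.dump(im,open('w25.pkl','wb'));save(im,'w25.png',(195,150,445,360),3)
plan(612,-299,24,91.4)"
```

```text
t: 34.95
eef_pos: [612.4, -298.9, 33.4]
ee_rot: [-2.197, -2.246, 0.0]
force: [-0.2, 0.1, -0.2]
grip_width: 38.6
t 35.00 pos [ 612.7 -299.    34. ] yaw 91.3 q [ 0.75  1.12 -0.76  1.48  0.89  0.91  1.3 ] F [ 0.4  0.  -0.9] w 38.3
slide [ 0.1 -0.7 10. ] twist [ 0.001  0.    -0.002] dist 10
```

View pics/w25.png

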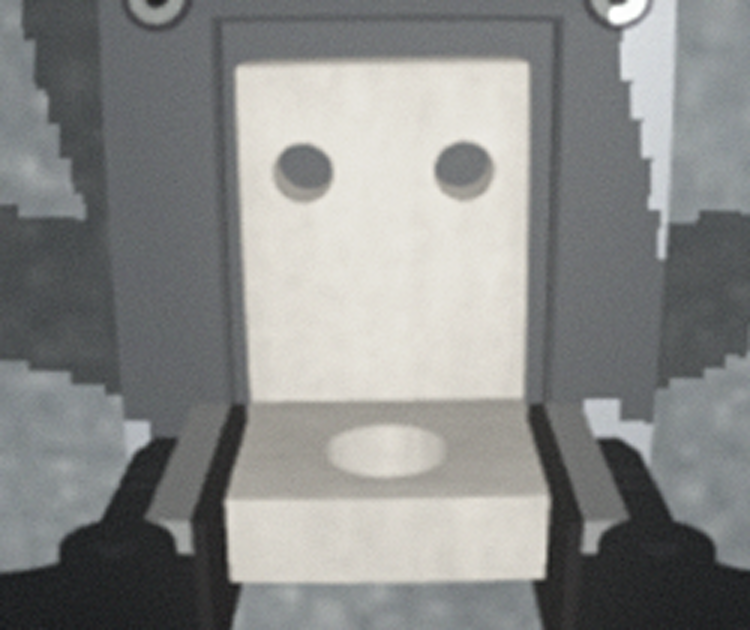

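```bash
python3 -c "
from h import *
import pickle
np.set_printoptions(suppress=True,precision=1)
im=pickle.load(open('w25.pkl','rb'))
f=lambda x,y,z:wray(im,195+x/3,150+y/3,z)[:2]
print('base far edge',f(236,62,28.1),f(529,62,28.1),'pocket end',f(217,19,12),f(560,18,12),'wall top',f(388,497,60.1),f(388,580,60.1))
"
```

```text
base far edge [ 557.3 -320.4] [ 556.4 -281.4] pocket end [ 552.3 -325.4] [ 550.9 -275. ] wall top [ 604.  -299.1] [ 615.3 -298.8]
```

Centred: the gap to the pocket end is 5.2 mm of 11 mm total play. Lower and release.

```bash
python3 -m creep '[{"slide":[0,0,4],"twist":[0,0,0],"gripper":0.3},{"slide":[0,0,7],"twist":[0,0,0],"gripper":0.3},{"slide":[0,0,9],"twist":[0,0,0],"gripper":0.3},{"slide":[0,0,10.5],"twist":[0,0,0],"gripper":0.3},{"slide":[0,0,10.5],"twist":[0,0,0],"gripper":0.3}]'
python3 -c "
from h import *
plan(612,-299,24,91.4)"
```

```text
t: 35.5
eef_pos: [612.8, -299.1, 25.2]
ee_rot: [2.196, 2.245, -0.001]
force: [-4.1, 0.4, 9.5]
grip_width: 38.7
t 35.50 pos [ 612.8 -299.1   25.2] yaw 91.3 q [ 0.74  1.13 -0.75  1.48  0.9   0.9   1.29] F [-4.1  0.4  9.5] w 38.7
slide [ 0.2 -0.8  1.2] twist [ 0.001  0.001 -0.003] dist 1
```

```bash
python3 -m creep '[{"slide":[0,0,0],"twist":[0,0,0],"gripper":0.5},{"slide":[0,0,0],"twist":[0,0,0],"gripper":0.75},{"slide":[0,0,0],"twist":[0,0,0],"gripper":0.75},{"slide":[0,0,-12],"twist":[0,0,0],"gripper":0.75},{"slide":[0,0,-40],"twist":[0,0,0],"gripper":0.75},{"slide":[0,0,-75],"twist":[0,0,0],"gripper":0.75},{"slide":[0,0,-110],"twist":[0,0,0],"gripper":0.75},{"slide":[0,0,-150],"twist":[0,0,0],"gripper":0.75}]'
python3 -c "
from h import *
import pickle
im=cap('wrist');pickle.dump(im,open('w26.pkl','wb'));save(im,'w26.png',(170,140,470,365),2.6)
im=cap('scene');save(im,'s26.png',(190,180,470,350),2.8)
plan(460,-450,220,50)"
```

```text
t: 36.3
eef_pos: [612.2, -298.7, 176.7]
ee_rot: [2.196, 2.246, -0.001]
force: [0.8, -0.8, -0.6]
grip_width: 64.1
t 36.40 pos [ 616.8 -298.7  182.6] yaw 91.2 q [ 0.78  0.94 -0.86  1.41  0.75  1.12  1.4 ] F [0.9 0.8 0.7] w 64.2
slide [-148.  -159.5  -38.9] twist [ 0.013 -0.001  0.72 ] dist 221
```

View pics/w26.png

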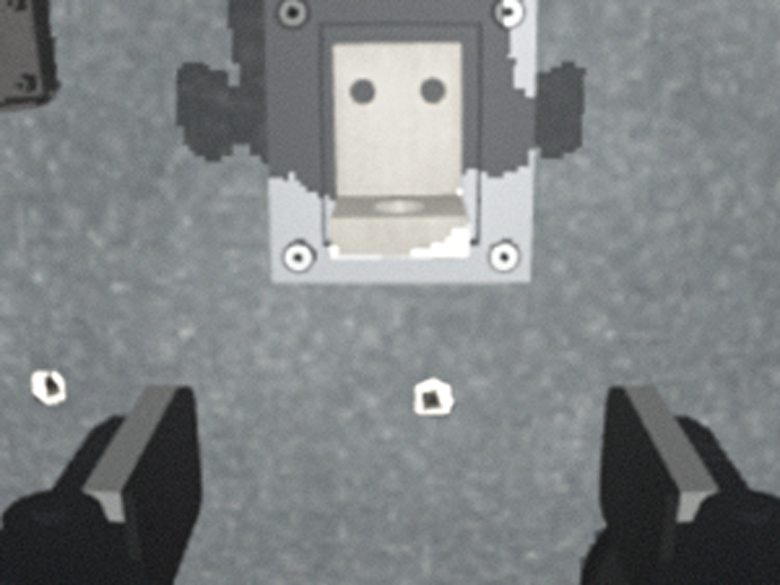

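View pics/s26.png

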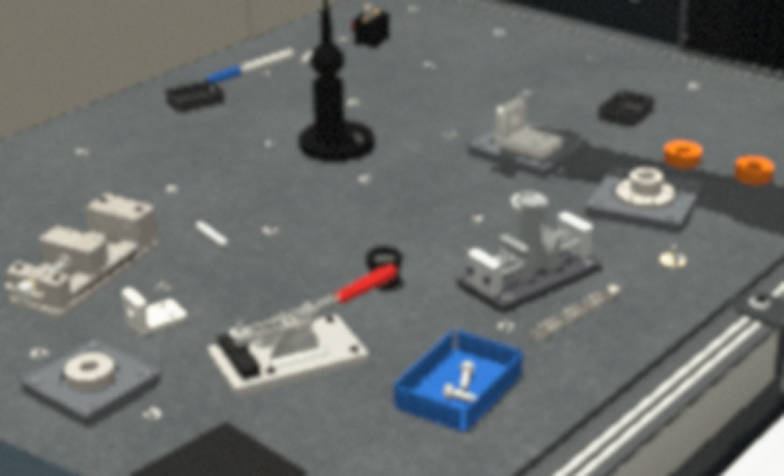

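The scene shows all parts in place. I move the arm aside and check from the top camera.

```bash
python3 -m creep '[{"slide":[-15,-16,-8],"twist":[0,0,0.08],"gripper":0.75},{"slide":[-40,-43,-18],"twist":[0,0,0.18],"gripper":0.75},{"slide":[-65,-70,-28],"twist":[0,0,0.28],"gripper":0.75},{"slide":[-90,-97,-39],"twist":[0,0,0.38],"gripper":0.75},{"slide":[-115,-124,-39],"twist":[0,0,0.5],"gripper":0.75},{"slide":[-140,-150,-39],"twist":[0,0,0.6],"gripper":0.75},{"slide":[-165,-175,-39],"twist":[0,0,0.72],"gripper":0.75},{"slide":[-190,-200,-39],"twist":[0,0,0.72],"gripper":0.75},{"slide":[-215,-225,-39],"twist":[0,0,0.72],"gripper":0.75},{"slide":[-230,-240,-39],"twist":[0,0,0.72],"gripper":0.75}]'
python3 -c "
from h import *
import pickle
np.set_printoptions(suppress=True,precision=1)
im=cap('top');pickle.dump(im,open('t27.pkl','wb'));save(im,'t27a.png',(370,200,520,345),4);save(im,'t27b.png',(280,190,420,340),4);save(im,'t27c.png',(120,160,300,330),4)
plan(460,-450,220,50)"
```

```text
t: 37.4
eef_pos: [377.9, -536.4, 219.2]
ee_rot: [2.842, 1.318, 0.011]
force: [0.3, 0.0, -0.9]
grip_width: 64.1
t 37.45 pos [ 374.9 -539.4  218.8] yaw 49.5 q [ 1.3  0.8 -0.7  1.5  0.6  1.1  1.3] F [-1.9 -1.7 -0. ] w 64.2
slide [123.3   6.6  -1.1] twist [ 0.  0. -0.] dist 123
```

View pics/t27a.png

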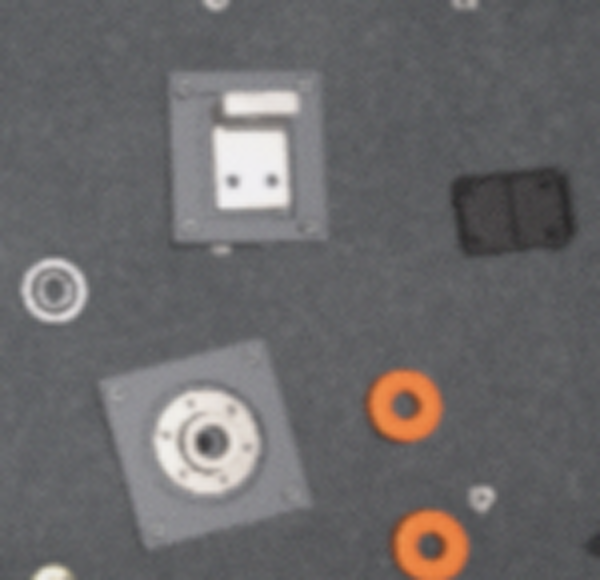

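View pics/t27b.png

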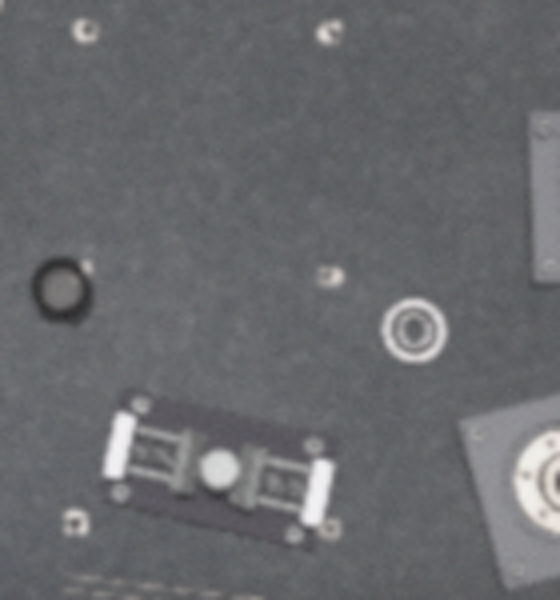

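View pics/t27c.png

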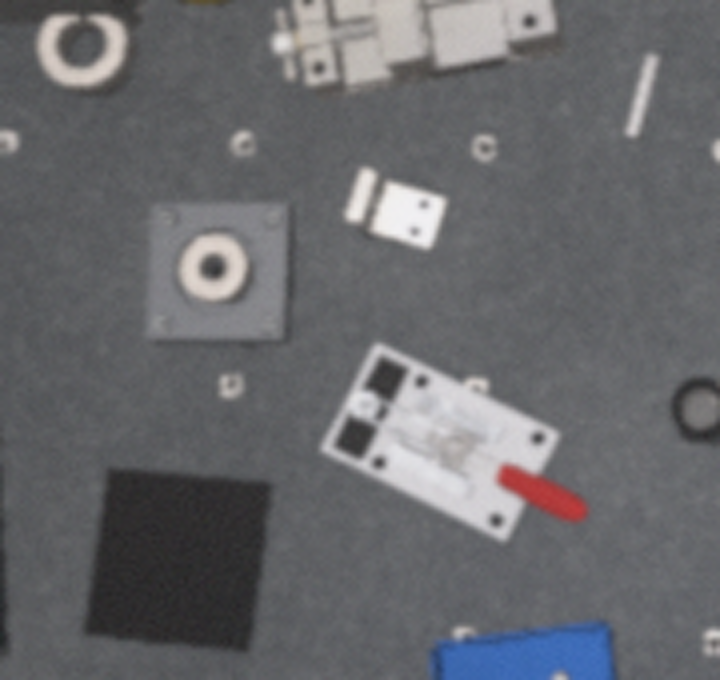

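```bash
python3 - <<'E'
from h import *
import pickle
np.set_printoptions(suppress=True,precision=1)
im=pickle.load(open("t27.pkl","rb"));W=world(im)
oA,oB,oC=(370,200),(120,160),(280,190)
g=lambda o,x,y,z:ray(im,o[0]+(x+.5)/4-.5,o[1]+(y+.5)/4-.5,z)[:2]
print("flange",g(oA,207.5,441,19),"nest 425.7 -273.2")
print("ring",g(oB,213.5,267,22),"nest 606.2 293")
w=np.mean([g(oA,*p,50) for p in((224,92),(299,92),(299,116),(224,118))],0);b0,b1=g(oA,217,210,18),g(oA,289,208,18)
print("bracket wall",w,"mid",w-[24,.6],"tail",b0,b1,"nest 588 -299.6")
print("pin",g(oC,220,469,80),"clip 430.3 -80.5")
def z(o,x,y,r=1):
    u,v=o[0]+x//4,o[1]+y//4; return np.nanmedian(W[v-r:v+r+1,u-r:u+r+1,2])
print("z plates",z(oA,190,80,1),z(oA,130,400),z(oB,165,330),"tableish",z(oA,350,300))
print("disc z",[z(oA,*p) for p in((170,441),(245,441),(207,480),(207,402))],"ring z",[z(oB,*p) for p in((188,267),(240,267),(213,242),(213,292))])
print("base z",[z(oA,*p) for p in((225,145),(280,145),(225,195),(280,195))],"wall z",z(oA,262,104),"pin z",z(oC,220,470))
E
```

```text
flange [ 426.4 -273.6] nest 425.7 -273.2
ring [606.  291.7] nest 606.2 293
bracket wall [ 610.5 -299.6] mid [ 586.5 -300.2] tail [ 555.4 -280.9] [ 557.2 -321.3] nest 588 -299.6
pin [429.4 -80.1] clip 430.3 -80.5
z plates 12.539576156290394 10.559821555653821 11.10050825480566 tableish -1.4418738726872637
disc z [np.float64(15.42581594976598), np.float64(16.34734691378956), np.float64(13.418653788598208), np.float64(15.06281806101032)] ring z [np.float64(20.775489466736996), np.float64(20.76548074581276), np.float64(20.722298560368333), np.float64(20.111917991546076)]
base z [np.float64(16.461351442610404), np.float64(18.242701246501234), np.float64(15.378860611682704), np.float64(16.72568700325318)] wall z 49.24183680292217 pin z 81.24121083343864
```

All positions agree within 2 mm. I'll check the pin height more carefully by averaging depth relative to the clip.

```bash
python3 - <<'E'
from h import *
np.set_printoptions(suppress=True,precision=1)
Z=[]
for i in range(12): im=cap("top");Z.append(world(im)[...,2])
Z=np.nanmedian(Z,0)
o=(280,190)
z=lambda x,y,r=0:np.round(Z[o[1]+y//4-r:o[1]+y//4+r+1,o[0]+x//4-r:o[0]+x//4+r+1],1)
print("pin",z(220,470,1),"blkL",z(120,445,1),"blkR",z(318,492,1),"base",z(150,490,0),z(290,520),z(220,505),"stub",z(60,290))
b=(370,200);print("flange disc",[round(float(Z[200+y//4,370+x//4]),1) for x,y in((170,441),(245,441),(207,480),(207,402),(175,420),(240,465))],"hub",Z[200+466//4,370+207//4])
Ws=world(im)
print("stand",Ws[163,380])
save(cap("scene"),"s28.png",(340,210,440,290),7)
plan(460,-450,220,50)
E
```

```text
pin [[79.6 80.2 81.4]
 [80.2 80.  79.2]
 [80.8 80.3 81.4]] blkL [[41.7 40.6 40.4]
 [41.7 41.9 40.9]
 [41.9 41.4 41.1]] blkR [[40.6 41.8 42.1]
 [41.6 41.1 41.2]
 [41.8 40.7 42.8]] base [[8.7]] [[10.4]] [[9.5]] stub [[23.3]]
flange disc [13.6, 14.6, 14.4, 16.6, 15.4, 14.9] hub 31.662550486237528
stand [ 742.2 -175.5   82.1]
t 38.10 pos [ 381.5 -533.5  219.5] yaw 50.0 q [ 1.3  0.8 -0.8  1.5  0.6  1.1  1.3] F [-0.5 -0.2  1. ] w 63.9
slide [114.4   6.5   0.2] twist [ 0. -0.  0.] dist 115
```

View pics/s28.png

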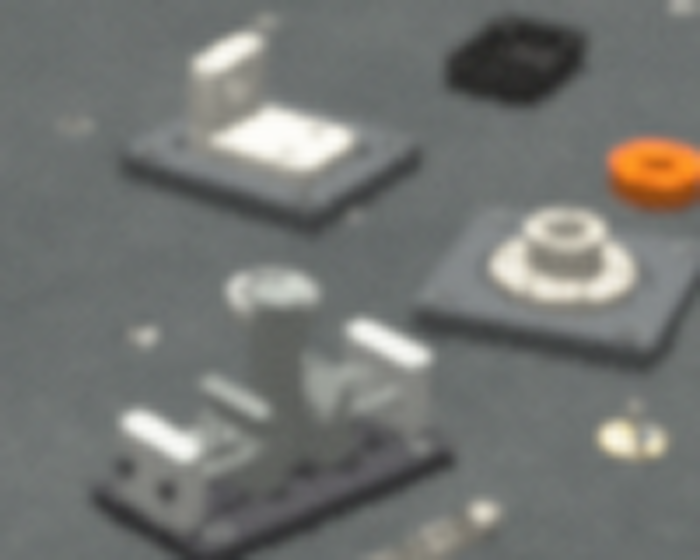

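The pin's top is at about 80 mm, which is its seated height. It stands upright, and the stand reads the same as at the start. Handing in.

```bash
python3 -c "
from h import *
print(robot.sign_off())"
```

```text
the job is handed in; nothing more can be done
None
```

I pressed the pin into the clip, set the bracket on the mat, then moved the ring, the flange and finally the bracket into their own nests. I handed the job in at about 38 s with the arm clear of everything. No verdict was reported.

**Horizontal position:** by the last top-camera pictures every part lies within about 2 mm of its target centre (the limits are 8 mm for the parts and 10 mm for the pin).

**Pin:** the wrist force rose to 36 N when it bottomed out. Its top reads about 80 mm, which is its seated height, and it looks upright.

**Flatness and seating:** all three parts look flat in their pockets. Their depth readings are 1 to 5 mm below the nominal seated heights. The camera itself reads 1 to 2 mm low, and a part cannot lie below the pocket floor, so I took them as seated. The flange reads lowest.

**Stand:** it reads the same as at the start.

**What disagreed:** the flange touched down about 2.7 mm higher on the arm than I had worked out, and about 2 mm off centre. I lifted it slightly, centred it and released it. The picture afterwards showed it centred in the pocket.

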